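Zero the stone-sizing gauge and present its master rod

TASK

Check the stone-sizing gauge: with nothing in its beam, twist the controller's spring-return zero knob clockwise all the way to its stop, keep it there a moment and let it go so that it springs back. Then take the thick (22 mm) master rod by its knurled stem, lift it out of its beech block and lower it upright through the guide bush on top of the gauge, never touching the gauge with the rod, until the groove round the rod is level with the top of the bush. Finish still holding it there, steady and centred in the bush, and leave everything else where it is.

Things in the scene. Friction and masses are not known exactly. Their poses are not given: they have to be found in the camera images.
- zero_knob (a joint): turn of the zero knob in rad: 0 at rest, growing clockwise seen from above, hard stop at 1.047 (60 degrees); a spring turns it back to 0 when let go (0.035 N m at rest, 0.14 N m at the stop)
- knob_grip (a point): middle of the zero knob's black bar handle, on its upright turning axis. The bar is 32 long, 11 wide and 24 tall (mm); this point is 10 mm below the bar's top and 23 mm above the controller's flat top. Turns with the knob: own x runs along the bar's length, y across its width, z up
- controller: grey controller box, 120 x 130 mm, flat top 50 mm above the cart with the zero knob on it, 22 mm in front of the middle; a bar 30 mm deep with the display stands along the back edge, 78 mm high. Fixed. Origin at the centre of its underside, x from front to back, z up
- gauge: stone-sizing gauge: steel base 140 x 250 mm, a grey transmitter and a grey receiver 86 mm tall with an open gap of 110 mm between them (beam along own y, 62 mm above the cart), bridged by an aluminium plate with its top at 94 mm (four screw heads to 98 mm) that carries the steel guide bush. Fixed. Origin at the underside, straight below the bush's axis, z up
- bore_mouth (a point): centre of the guide bush's mouth, on the bush's upright axis, level with its top, 100 mm above the cart. Bore 32 mm across, 18 mm deep, then free space down to the base (20 mm above the cart); bush 41 mm across outside
- master_grip (a point): point on the axis of the thick master, in the middle of its knurled steel stem (14 mm across, 52 mm long), 88 mm above the rod's lower end and 24 mm below the stem's top; own z runs up along the master's axis. The ground rod below the stem is 22 mm across and 60 mm long; the whole is 112 mm tall, steel, 0.2 to 0.3 kg. It stands upright in the 24 mm wide, 32 mm deep well of its beech block and lifts straight out
- master_groove (a point): point on the axis of the thick master at the height of the dark groove, 3 mm wide, turned round the 22 mm rod, 42 mm above its lower end
- master_tip (a point): centre of the flat lower end of the thick master; own z runs up along the master
- block_a: beech block 64 x 64 mm, 45 mm tall, well floor 13 mm above the cart, that holds the thick master. Fixed. Origin at the centre of its underside
- block_b: like beech block with a 16 mm well that holds the slim master. Fixed. Origin at the centre of its underside
- slim_grip (a point): middle of the knurled stem (10 mm across) of the slim master, made like the thick one but with a rod of 14 mm; not used, to be left standing
- stand: slotted beech stand 50 x 140 mm, 28 mm tall, with the five stones in a row along its own y. Fixed. Origin at the centre of its underside
- stone0_c (a point): centre of a loose polished black slate stone, 22 mm across and 9 mm thick, upright in the stand, its top 37 mm above the cart; to be left alone
- stone1_c (a point): centre of a loose polished black slate stone, 22 mm across and 9 mm thick, upright in the stand, its top 37 mm above the cart; to be left alone
- stone2_c (a point): centre of a loose polished black slate stone, 22 mm across and 9 mm thick, upright in the stand, its top 37 mm above the cart; to be left alone
- stone3_c (a point): centre of a loose polished black slate stone, 22 mm across and 9 mm thick, upright in the stand, its top 37 mm above the cart; to be left alone
- stone4_c (a point): centre of a loose polished black slate stone, 22 mm across and 9 mm thick, upright in the stand, its top 37 mm above the cart; to be left alone
- dish: chipped white porcelain dish, 100 mm across, 22 mm tall; origin at the centre of its underside; to be left alone
- caliper: brass sizing caliper lying flat, 140 mm long along own y, jaws to own -x, 13 mm tall at most; origin under its beam's middle; to be left alone
- weight: stubby cast iron weight with a knurled top, 62 mm across, 58 mm tall; origin at the centre of its underside; to be left alone
- tin: flat aluminium wax tin, 62 mm across, 28 mm tall; origin at the centre of its underside; to be left alone
- brush: hand brush lying flat, 170 mm long along own x; origin near its middle, on the cart; to be left alone
There are look-alikes about, which are no part of the job. What is shaped like the controller but turquoise is not meant.

How it is judged:
By the outcome, as a careful person would: the job done as asked, in the order asked, and still so for the second after the job is handed in, while the arm keeps its last pose, push and grip.
It also fails if it takes over 67 s, if anything falls off the work surface, if the arm or the gripper's body presses on something with over 40 N, if the wrist force passes 120 N, or if a joint passes its speed limit or range.

ROBOT

A 7-joint arm with a two-finger parallel gripper is mounted at the origin on the work surface. World frame = base frame: x ahead of the robot, y to its left, z up, the work surface at z = 0. Lengths are in mm, angles in rad, forces in N, time in s.
With the tool pointing down it reaches from about 400 to 875 mm from the base axis. Payload 4.4 kg.
Tool frame: the origin (TCP) lies at the very end of the fingers, on their centre line; the grasp point (between the pads) lies 19 mm behind it; y points along the fingers, x is the direction in which the jaws open and shut, and the axes are right-handed (so a half turn about y gives the same grasp; the last joint's range is limited). The gripper opens to 85 mm and grips with 20 to 120 N. Pads are 22 mm wide; open, the fingers measure 114 mm over their backs; the gripper's body (76 mm by 85 mm) begins 54 mm behind the grasp point. The pads swing forward as they close: fully open they stand 13 mm farther back than shut.
Start: joints at [1.277, 0.628, 0.038, 1.517, -0.027, 0.996, -0.02], TCP at [146.82, -633.215, 231.313] pointing down, gripper open.
Joint ranges: [-3.06, 3.06], [-0.37, 2.12], [-1.25, 1.32], [0.18, 2.47], [-1.1, 4.24], [0.23, 1.98], [-2.94, 2.94]. Speed limits (rad/s): [2.57, 2.57, 3.14, 3.14, 3.14, 3.14, 3.14].

INTERFACE

Orientations are given as a 3x3 rotation matrix whose columns are the frame's x, y, z axes.
In Python, from rig import sensors, imaging, robot gives the robot as it stands.
- The arm moves only by the tool move_arm, never from a script. Its argument "plan" is a list of rows, each a list of 5 numbers: the opening, from 0 (shut) to 1 (fully open), then the shift along the tool's x, y, z in cm, then the turn about the tool's y in degrees. A call has 1 to 12 rows; each row shifts and turns the commanded pose from where the row before left it, along the tool's axes as they then stand; what a row does not reach is not made up. A row lasts 1/8 s, in which the tool goes at most 62.5 mm and 10.7 degrees, less where a joint would pass 70% of its speed; a pose out of reach is approached as far as the arm can. A call is refused whole if a number of a shift passes 6.25 or a number of a turn 10.7, either way. A call with a gripper value outside its range is refused whole. The fingers move at their own pace and stop on an object; the grip force is fixed at half the most. Time passes only in rows, so rows that do not move let the fingers close. It gives the time, the measured TCP pose, the force and the opening at its end, in the units of the state.
- sensors.get_obs(): the state, without advancing time (a new reading comes with each control period).
- imaging.snapshot(name): name is "scene" or "side" or "wrist"; returns a dict with "img" (400x640x3 uint8, red, green, blue), "intrinsics" (3x3 intrinsics, pixels), "rvec" (rotation vector, rad) and "tvec" (3), from world to camera coordinates, as OpenCV has them. Camera axes: x right, y down, z forward; pixel columns grow to the right and rows downward; lengths in mm; the calibration is good to about 2 mm. The wrist camera is an equidistant fisheye: a pixel r from the principal point sees the ray r / f radians off the axis. A picture is of the moment at which its call begins. There is no depth.
- robot.finish_job(): hands the job in, once; it reports no verdict.
The state is a dict: "time_s": time; "joint_pos": joint angles; "dq": joint speeds; "joint_efforts": joint torques, N m; "tool_pos": TCP position; "tool_rot": TCP orientation; "force": force on the tool from outside, world axes, zero at the start; "moment": the same for the moment, N m; "grip_width": finger opening in mm.
Only numpy, scipy, OpenCV 4.12 (cv2) and the standard library are available. Lean on these libraries where they do the work, as an engineer would, in place of code of your own. Each camera call takes 0.05 s, during which the arm holds its last target.

## Working session

There is one attempt and no reset: what is moved stays moved. The work goes in short steps, Python scripts to look and compute and a tool call to move; the robot and the scene stay as the last step left them, time stands still between calls to the robot, and variables do not carry over. Pictures are saved under pics/ and viewed, and the job is handed in when it is done.

Besides the shell and the picture viewer there is one more tool, called after ">>>" as name(argument=value, ...) on one line, values as JSON. move_arm: Moves the arm, as the interface text tells. Its arguments: {"type":"object","properties":{"plan":{"type":"array","items":{"type":"array","items":{"type":"number"}}}},"required":["plan"]}

```bash
ls; mkdir -p pics
python3 - <<'E'
from rig import sensors, imaging, robot
import cv2,numpy as np
o=sensors.get_obs()
for k,v in o.items(): print(k,np.round(v,3).tolist())
for n in ["scene","side","wrist"]:
    s=imaging.snapshot(n); cv2.imwrite(f"pics/{n}0.png",s["img"][:,:,::-1]); print(n,s["intrinsics"],s["rvec"],s["tvec"])
E
```

```text
pics
time_s 0.0
joint_pos [1.277, 0.629, 0.038, 1.518, -0.027, 0.996, -0.02]
dq [0.001, -0.001, 0.0, -0.0, -0.001, 0.001, -0.0]
joint_efforts [0.0, -56.339, 1.226, -19.344, 0.011, 0.011, 0.0]
tool_pos [146.706, -632.61, 230.414]
tool_rot [[0.226, -0.0, 0.974], [-0.974, 0.002, 0.226], [-0.002, -1.0, -0.0]]
force [0.997, -0.192, 0.191]
moment [-0.036, -0.01, -0.057]
grip_width 85.608
scene [[439.06057155   0.         309.70852849]
 [  0.         439.06057155 201.42332701]
 [  0.           0.           1.        ]] [ 0.66825289  2.74317526 -0.97446818] [ 496.05106491 -105.81307874 1554.2009962 ]
side [[390.2775636    0.         321.01452533]
 [  0.         390.2775636  204.82278   ]
 [  0.           0.           1.        ]] [ 0.80951773 -2.50138848  1.13878199] [418.53221473 254.65355023 792.4703482 ]
wrist [[309.70691629   0.         322.47132811]
 [  0.         309.70691629 205.04792857]
 [  0.           0.           1.        ]] [-2.28499299  1.8129509   0.2530121 ] [-648.9449981   -36.45273513  378.83989837]
```

View pics/scene0.png

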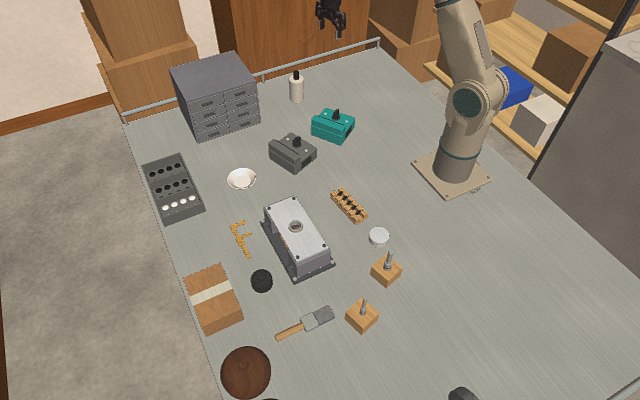

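View pics/side0.png

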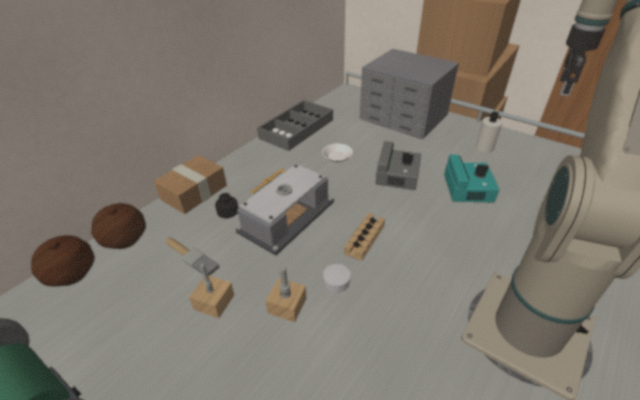

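View pics/wrist0.png

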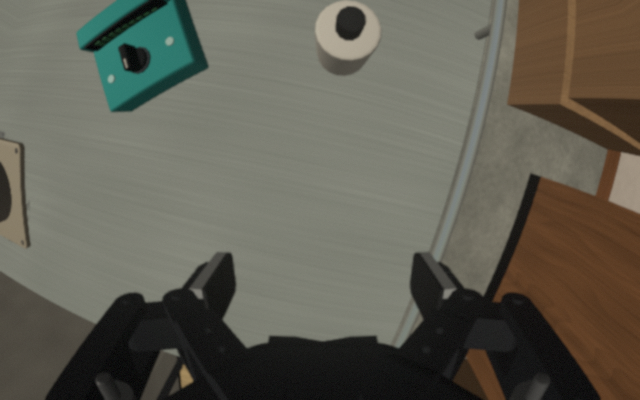

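The grey controller is at scene (292,152) and the turquoise look-alike at (333,125). The two masters stand at (387,265) and (363,312), and the gauge bush is at (296,226). I'll enlarge these.

Run:
```python
import cv2
a=cv2.imread("pics/scene0.png");b=cv2.imread("pics/side0.png")
def c(im,x,y,w,h,k,n): cv2.imwrite(f"pics/{n}.png",cv2.resize(im[y:y+h,x:x+w],None,fx=k,fy=k,interpolation=cv2.INTER_CUBIC))
c(a,330,235,90,100,6,"c_mast_scene")
c(a,260,120,100,60,8,"c_ctrl_scene")
c(a,250,185,90,100,6,"c_gauge_scene")
c(b,180,240,140,90,5,"c_mast_side")
c(b,230,140,200,120,4,"c_gauge_side")
```

```text
(no output)
```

View pics/c_mast_scene.png

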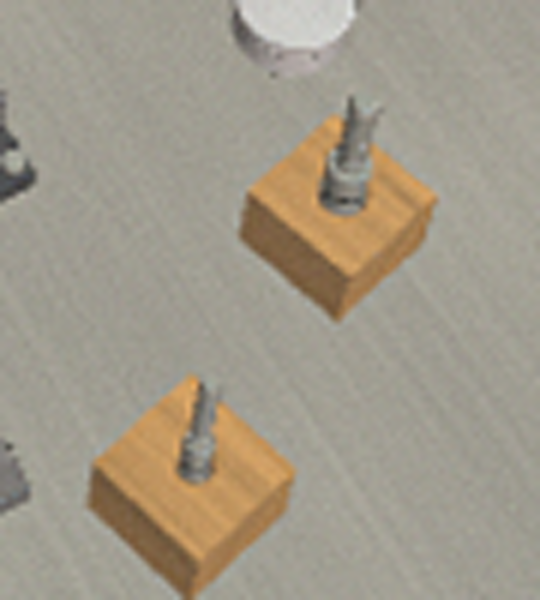

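View pics/c_ctrl_scene.png

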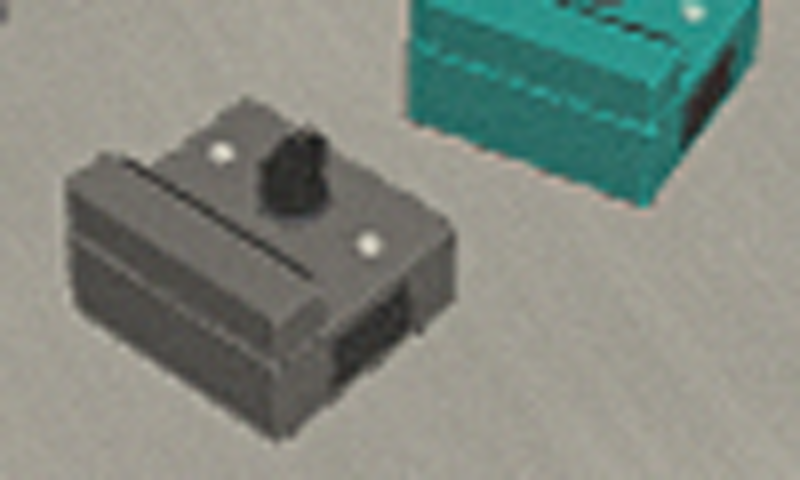

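View pics/c_gauge_scene.png

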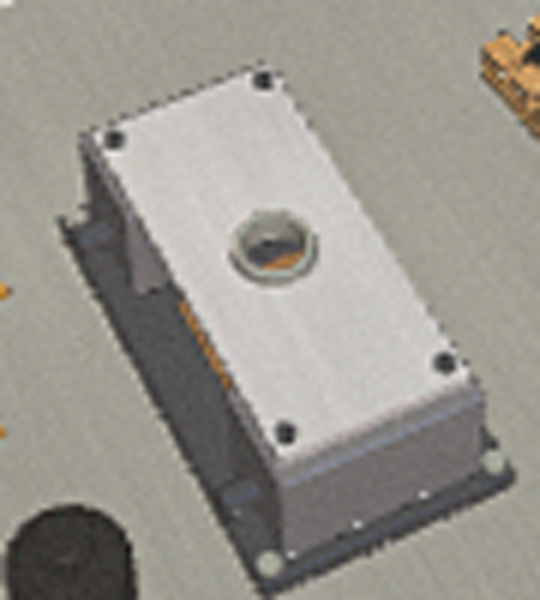

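View pics/c_mast_side.png

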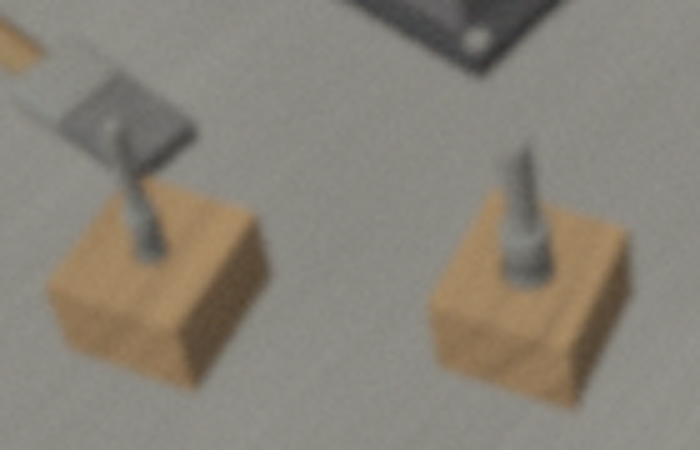

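View pics/c_gauge_side.png

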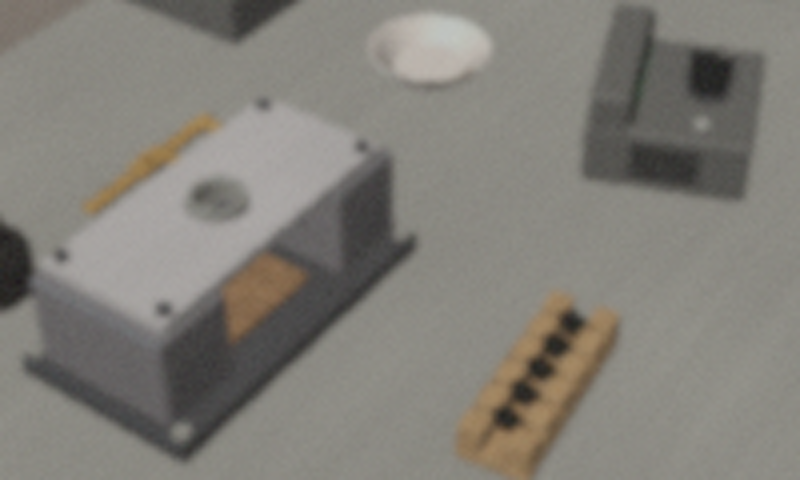

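```bash
cat > h.py <<'E'
import numpy as np, cv2
CAL={}
def cal(s): return s["intrinsics"],cv2.Rodrigues(np.array(s["rvec"],float))[0],np.array(s["tvec"],float).ravel()
SC=dict(intrinsics=np.array([[439.06,0,309.7085],[0,439.06,201.4233],[0,0,1]]),rvec=[0.66825289,2.74317526,-0.97446818],tvec=[496.05106491,-105.81307874,1554.2009962])
SD=dict(intrinsics=np.array([[390.27756,0,321.0145],[0,390.27756,204.8228],[0,0,1]]),rvec=[0.80951773,-2.50138848,1.13878199],tvec=[418.53221473,254.65355023,792.4703482])
def ray(s,u,v,fish=False):
    K,R,t=cal(s)
    x=np.array([(u-K[0,2])/K[0,0],(v-K[1,2])/K[1,1]])
    if fish:
        r=np.hypot(*x); d=np.array([*(x/r*np.sin(r) if r>0 else x),np.cos(r)])
    else: d=np.array([*x,1.])
    return -R.T@t, R.T@d
def pz(s,u,v,z,fish=False):
    c,d=ray(s,u,v,fish); return np.round(c+d*(z-c[2])/d[2],1)
def proj(s,P,fish=False):
    K,R,t=cal(s); p=R@np.array(P,float)+t
    if fish:
        th=np.arctan2(np.hypot(p[0],p[1]),p[2]); x=p[:2]/np.hypot(p[0],p[1])*th
    else: x=p[:2]/p[2]
    return np.round([K[0,0]*x[0]+K[0,2],K[1,1]*x[1]+K[1,2]],1)
E
python3 - <<'E'
from h import *
def a(x0,y0,k): return lambda x,y:((x+.5)/k+x0-.5,(y+.5)/k+y0-.5)
c=a(250,185,6); print("bush sc",pz(SC,*c(274,247),100), [pz(SC,*c(*p),94) for p in[(115,139),(263,80),(444,363),(287,434)]])
c=a(230,140,4); print("bush sd",pz(SD,*c(217,199),100))
c=a(260,120,8); print("knobtop sc",pz(SC,*c(305,140),87),"topcorner",pz(SC,*c(250,98),50),pz(SC,*c(457,225),50),"dots",pz(SC,*c(220,153),50),pz(SC,*c(369,244),50))
c=a(230,140,4); print("knob sd",pz(SD,*c(712,62),87),"corners",pz(SD,*c(763,57),50),pz(SD,*c(745,170),50))
c=a(330,235,6); print("thick top",pz(SC,*c(363,103),125),"rod at z45",pz(SC,*c(343,205),45),"blk top",[pz(SC,*c(*p),45) for p in[(338,115),(437,200),(345,278),(247,195)]])
c=a(180,240,5); print("thick sd top",pz(SD,*c(517,148),125),"rod45",pz(SD,*c(528,277),45),"blk",[pz(SD,*c(*p),45) for p in[(497,190),(630,233),(575,352),(430,305)]])
E
```

```text
bush sc [619.1  26.4 100. ] [array([659.2, -75.3,  94. ]), array([575.7, -75.5,  94. ]), array([575.7, 120.5,  94. ]), array([659.2, 121.4,  94. ])]
bush sd [616.6  24.9 100. ]
knobtop sc [ 438.6 -323.1   87. ] topcorner [ 431.5 -396.6   50. ] [ 386.2 -278.8   50. ] dots [ 459.6 -369.7   50. ] [ 426.3 -286.2   50. ]
knob sd [ 438.4 -314.1   87. ] corners [ 431.3 -395.6   50. ] [ 379.5 -258.    50. ]
thick top [435.4 240.7 125. ] rod at z45 [437.6 246.7  45. ] blk top [array([411.7, 203.4,  45. ]), array([396.3, 265. ,  45. ]), array([458.5, 279.8,  45. ]), array([475.2, 221. ,  45. ])]
thick sd top [432.2 240.7 125. ] rod45 [432.3 243.6  45. ] blk [array([473. , 216.4,  45. ]), array([411.6, 200.9,  45. ]), array([393.1, 260.5,  45. ]), array([456.1, 277.8,  45. ])]
```

```bash
cat >> h.py <<'E'
def rel(o,target,yaw_deg=None):
    """shift in tool axes (cm) to world target, and turn about tool y (deg) so tool x has yaw"""
    R=np.array(o["tool_rot"]); p=np.array(o["tool_pos"])
    out=[np.round(R.T@(np.array(target)-p)/10,2).tolist()]
    yaw=np.degrees(np.arctan2(R[1,0],R[0,0])); out.append(("yaw",round(yaw,2)))
    if yaw_deg is not None: out.append(("turn",round((yaw-yaw_deg+180)%360-180,2)))
    return out
E
python3 - <<'E'
from h import *
from rig import sensors,imaging
o=sensors.get_obs(); s=imaging.snapshot("wrist"); K,R,t=cal(s)
T=np.array(o["tool_rot"]);cp=-R.T@t
print("cam pos",cp,"rel tool",T.T@(cp-o["tool_pos"]),"axes in tool",np.round(T.T@R.T,3).tolist())
print(rel(o,[420,-330,230]))
E
```

```text
cam pos [ 213.51211943 -617.38061426  373.35341571] rel tool [-8.24567866e-02 -1.42731210e+02  6.85412522e+01] axes in tool [[1.0, 0.001, 0.0], [0.0, -0.271, 0.962], [0.001, -0.962, -0.271]]
[[-23.32, 0.1, 33.46], ('yaw', np.float64(-76.95))]
```

>>> move_arm(plan=[[1,-2.95,0,3.98,0],[1,-2.95,0,3.98,0],[1,-2.95,0,3.98,0],[1,-2.95,0,3.98,0],[1,-2.95,0,3.98,0],[1,-2.95,0,3.98,0],[1,-2.95,0,3.98,0],[1,-2.95,0,3.98,0],[1,0,0,0,0],[1,0,0,0,0]])

```text
time_s: 1.45
tool_pos: [403.2, -331.9, 231.3]
tool_rot: [[0.226, -0.001, 0.974], [-0.974, -0.001, 0.226], [0.0, -1.0, -0.001]]
force: [0.4, 0.1, 0.1]
grip_width: 85.5
```

```bash
cat > snap.py <<'E'
import sys,cv2,json,pickle
from rig import sensors,imaging
n,out=sys.argv[1:3]
o=sensors.get_obs();s=imaging.snapshot(n);pickle.dump((o,s),open(f"pics/{out}.pkl","wb"))
im=s["img"][:,:,::-1]
if len(sys.argv)>3:
    x,y,w,h,k=map(int,sys.argv[3:]); im=cv2.resize(im[y:y+h,x:x+w],None,fx=k,fy=k,interpolation=cv2.INTER_CUBIC)
cv2.imwrite(f"pics/{out}.png",im)
E
python3 snap.py wrist w1
```

```text
(no output)
```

View pics/w1.png

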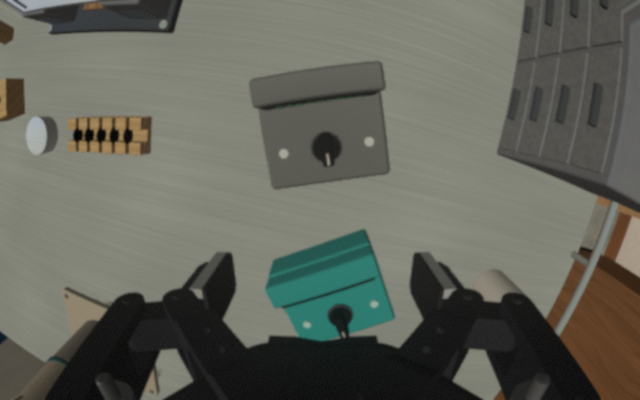

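The grey controller's knob is at about (327,148) with its bar running nearly up-down in the image. The turquoise look-alike's knob is at (341,317).

Run:
```python
from h import *; import pickle
o,s=pickle.load(open("pics/w1.pkl","rb"))
K,R,t=cal(s); print("campos",-R.T@t, np.round(R.T,3).tolist())
print(pz(s,326,140,83,True),pz(s,326,148,59,True),[pz(s,*p,50,True) for p in[(283,154),(369,142),(388,171),(274,187)]])
print("proj tcp",proj(s,o["tool_pos"],True),proj(s,[442,-322,83],True))
im=s["img"][:,:,::-1]; cv2.imwrite("pics/w1c.png",cv2.resize(im[50:200,240:400],None,fx=5,fy=5,interpolation=cv2.INTER_CUBIC))
```

```text
campos [ 470.05476138 -316.23749603  373.96691613] [[0.227, -0.937, -0.265], [-0.974, -0.218, -0.062], [0.0, 0.272, -0.962]]
[ 452.2 -323.8   83. ] [ 442.8 -326.3   59. ] [array([ 425.8, -283.9,   50. ]), array([ 458.9, -369. ,   50. ]), array([ 433.8, -397. ,   50. ]), array([ 388.7, -281.5,   50. ])]
proj tcp [322.5 258.6] [321.6 150.1]
```

View pics/w1c.png

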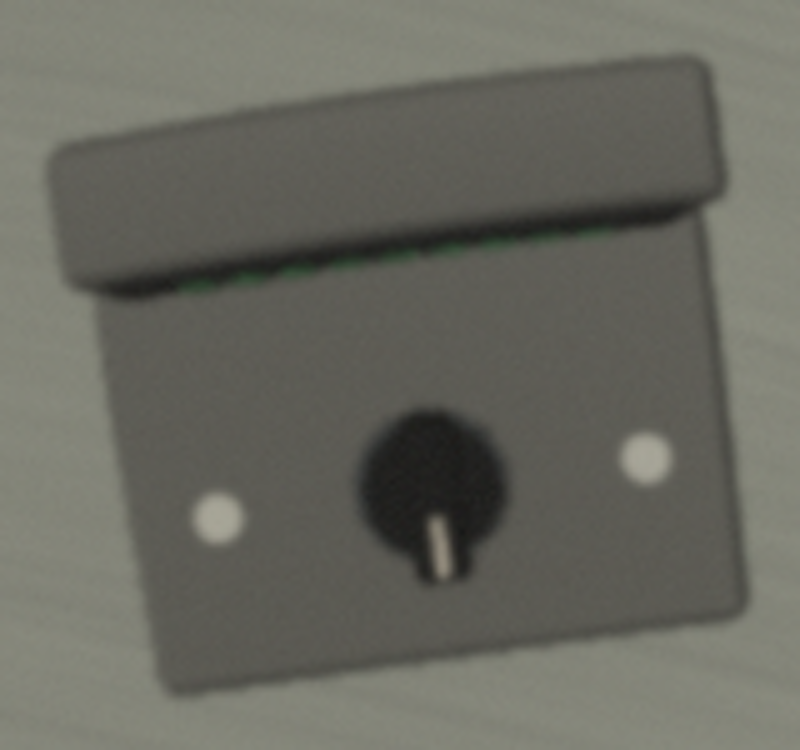

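Run:
```python
from h import *; import pickle
o,s=pickle.load(open("pics/w1.pkl","rb"))
g=lambda x,y:(240+(x+.5)/5-.5,50+(y+.5)/5-.5)
for p,z in [((436,516),83),((443,578),83),((444,583),83),((434,410),59),((434,555),59),((360,487),59),((507,483),59),((415,575),83),((470,575),83)]: print(p,pz(s,*g(*p),z,True))
cx=np.array([442.5,-326])
for y in (15,21,25):
    d=np.array([np.cos(np.radians(y)),np.sin(np.radians(y))])
    print(y,[ (proj(s,[*(cx+k*d),83],True)-np.array([240,50]))*5 for k in(-16,0,16)])
```

```text
(436, 516) [ 440.6 -327.3   83. ]
(443, 578) [ 429.4 -331.3   83. ]
(444, 583) [ 428.5 -331.7   83. ]
(434, 410) [ 459.2 -322.9   59. ]
(434, 555) [ 430.2 -329.7   59. ]
(360, 487) [ 440.5 -311.8   59. ]
(507, 483) [ 448.1 -340.7   59. ]
(415, 575) [ 428.7 -326.    83. ]
(470, 575) [ 431.1 -336.2   83. ]
15 [array([432. , 586.5]), array([429.5, 502.5]), array([427., 418.])]
21 [array([441. , 585.5]), array([429.5, 502.5]), array([418. , 418.5])]
25 [array([446.5, 584.5]), array([429.5, 502.5]), array([412. , 419.5])]
```

>>> move_arm(plan=[[0.5,0.09,2.0,1.01,0],[0.5,0.09,2.0,1.01,0],[0.5,0.09,2.5,1.01,0],[0.5,0.1,2.5,1.02,0],[0.5,0,0,0,-4],[0.5,0,0,0,-4],[0.5,0,0,0,0],[0.5,0,0,0,0]])

```text
time_s: 2.5
tool_pos: [443.3, -326.8, 141.4]
tool_rot: [[0.356, -0.0, 0.934], [-0.934, -0.0, 0.356], [0.0, -1.0, -0.0]]
force: [-0.0, 0.6, 0.7]
grip_width: 42.5
```

```bash
python3 snap.py wrist w2 220 120 200 140 4; python3 -c "
import pickle,numpy as np;from h import *
o,s=pickle.load(open('pics/w2.pkl','rb'));print(o['joint_pos'],o['tool_pos'],proj(s,o['tool_pos'],True))
for z in (83,):
  for k in (-16,0,16): print(k,(proj(s,[443.5+k*.934,-326.3+k*.358,z],True)-[220,120])*4)
"
```

```text
[ 0.59994642  0.60667506 -0.02399751  1.8844701   0.02324536  0.65062136
 -0.64457749] [ 443.33165674 -326.84386074  141.36232165] [322.6 258.6]
-16 [407.6 490.8]
0 [407.6 404.8]
16 [407.6 314.4]
```

View pics/w2.png

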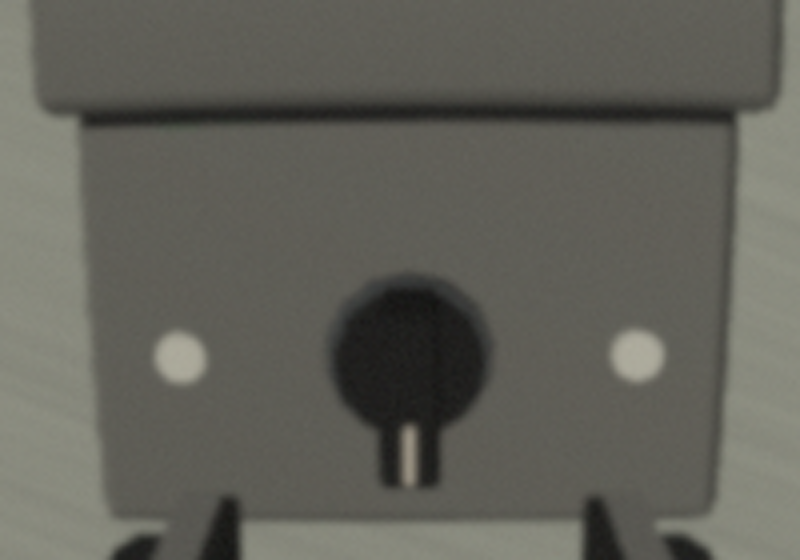

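The bar runs straight up the image at crop x≈409, with its front tip at (409,488), so the jaws are aligned and centred on it. Descending.

>>> move_arm(plan=[[0.5,0,2,0,0],[0.5,0,2,0,0],[0.5,0,2,0,0],[0.5,0,1.2,0,0],[0.5,0,0.74,0,0],[0.5,0,0,0,0],[0.5,0,0,0,0]])

```text
time_s: 3.42
tool_pos: [444.4, -326.2, 62.5]
tool_rot: [[0.359, 0.001, 0.933], [-0.933, -0.001, 0.359], [0.001, -1.0, 0.001]]
force: [0.1, -0.1, 1.1]
grip_width: 42.6
```

```bash
python3 snap.py wrist w3 220 150 200 140 4
```

```text
(no output)
```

View pics/w3.png

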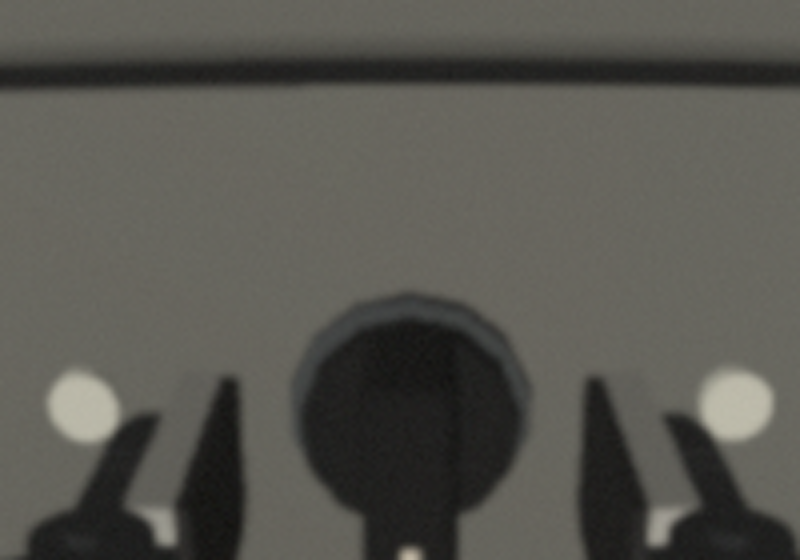

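The bar is centred between the fingers at crop x≈410. Closing now.

>>> move_arm(plan=[[0,0,0,0,0],[0,0,0,0,0],[0,0,0,0,0],[0,0,0,0,0],[0,0,0,0,0],[0,0,0,0,0],[0,0,0,0,0]])

```text
time_s: 4.35
tool_pos: [444.2, -326.1, 62.4]
tool_rot: [[0.359, 0.001, 0.933], [-0.933, -0.001, 0.359], [0.001, -1.0, 0.0]]
force: [-1.0, 0.7, 5.9]
grip_width: 9.8
```

```bash
python3 snap.py wrist w4 220 150 200 140 4;python3 -c "
import pickle,numpy as np
o,s=pickle.load(open('pics/w4.pkl','rb'));print(o['force'],o['moment'],o['grip_width'],o['tool_pos'],o['joint_pos'])"
```

```text
[-0.97166896  0.69983794  5.85514857] [0.03640455 0.13554444 0.05424026] 9.79499348324364 [ 444.20954358 -326.10780776   62.42253073] [ 0.59590209  0.73312252 -0.0209253   1.92969799  0.03061316  0.47828484
 -0.65023619]
```

View pics/w4.png

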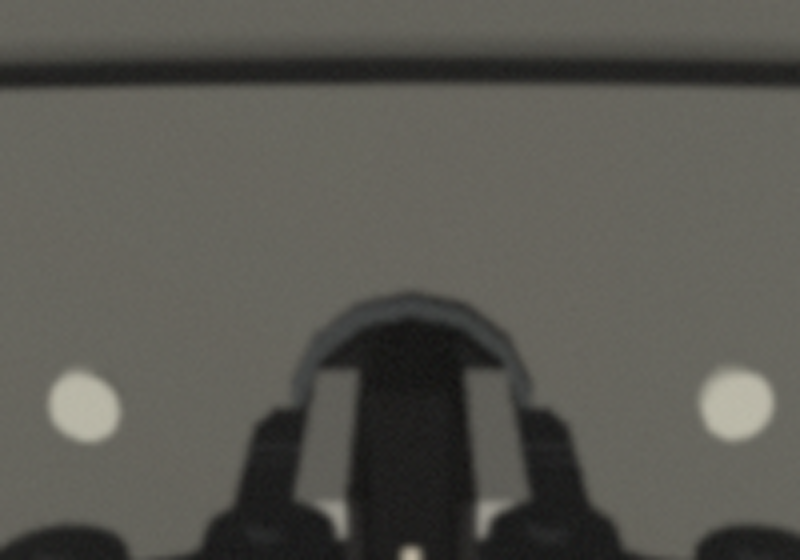

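>>> move_arm(plan=[[0,0,0,0,4],[0,0,0,0,7],[0,0,0,0,7],[0,0,0,0,7],[0,0,0,0,7],[0,0,0,0,7],[0,0,0,0,7],[0,0,0,0,6],[0,0,0,0,0]])

```text
time_s: 5.52
tool_pos: [444.2, -326.6, 62.4]
tool_rot: [[-0.515, 0.001, 0.857], [-0.857, -0.001, -0.515], [0.001, -1.0, 0.001]]
force: [-1.1, -0.5, 6.5]
grip_width: 9.3
```

```bash
python3 snap.py wrist w5 220 150 200 140 4;python3 -c "
import pickle,numpy as np
from h import *
o,s=pickle.load(open('pics/w5.pkl','rb'));print(o['force'],o['moment'],o['grip_width'],rel(o,[443.5,-326.3,62],21-90-60),o['joint_pos'])"
```

```text
[-1.08413066 -0.50552217  6.49524521] [-0.10070724  0.22832577  0.18270432] 9.347928307893037 [[0.01, 0.04, -0.07], ('yaw', np.float64(-120.98)), ('turn', np.float64(8.02))] [ 0.44653693  0.74604973  0.2106906   1.93389913 -0.30400361  0.49073571
 -1.2394621 ]
```

View pics/w5.png

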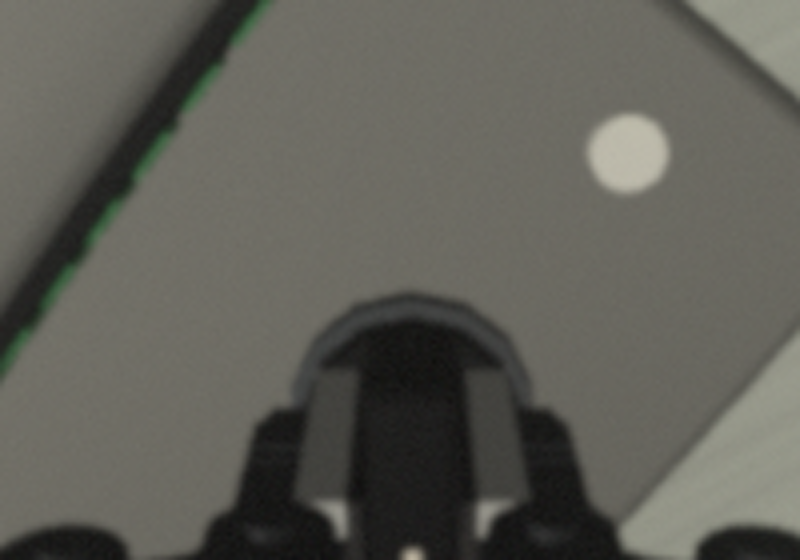

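Bar and fingers have turned together by 52°, with the white pointer still centred at (410,550). Going on to the stop with a small overshoot.

>>> move_arm(plan=[[0,0,0,0,4],[0,0,0,0,4],[0,0,0,0,2],[0,0,0,0,2],[0,0,0,0,0],[0,0,0,0,0],[0,0,0,0,0]])

```text
time_s: 6.45
tool_pos: [444.1, -326.6, 62.4]
tool_rot: [[-0.678, 0.0, 0.735], [-0.735, -0.002, -0.678], [0.001, -1.0, 0.001]]
force: [-1.0, -1.5, 5.1]
grip_width: 9.8
```

```bash
python3 snap.py wrist w6 220 150 200 140 4;python3 -c "
import pickle,numpy as np
from h import *
o,s=pickle.load(open('pics/w6.pkl','rb'));print(o['force'],o['moment'],o['grip_width'],rel(o,[443.5,-326.3,62],21-90-60),o['joint_pos'])"
```

```text
[-0.99622522 -1.50930085  5.08108201] [-0.23319271  0.28232889  1.14296758] 9.780285754185092 [[0.02, 0.04, -0.07], ('yaw', np.float64(-132.69)), ('turn', np.float64(-3.69))] [ 0.41284693  0.75236787  0.26351824  1.93479043 -0.37679906  0.50078806
 -1.37458425]
```

View pics/w6.png

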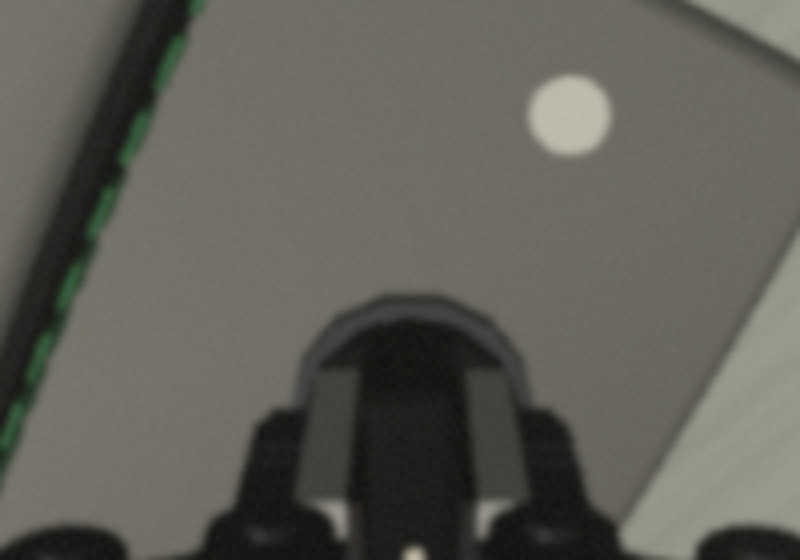

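Moment about z jumped from 0.18 to 1.14 N m, so the knob is against its stop. Holding, then releasing.

>>> move_arm(plan=[[0,0,0,0,0],[0,0,0,0,0],[0,0,0,0,0],[0,0,0,0,0],[0.55,0,0,0,0],[0.55,0,0,0,0],[0.55,0,0,0,0],[0.55,0,0,0,0],[0.55,0,0,0,0],[0.55,0,0,0,0]])

```text
time_s: 7.75
tool_pos: [443.9, -325.8, 61.9]
tool_rot: [[-0.681, -0.0, 0.732], [-0.732, 0.0, -0.681], [-0.0, -1.0, -0.0]]
force: [-0.9, 0.1, 0.1]
grip_width: 46.8
```

```bash
python3 snap.py wrist w7 220 150 200 140 4
```

```text
(no output)
```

View pics/w7.png

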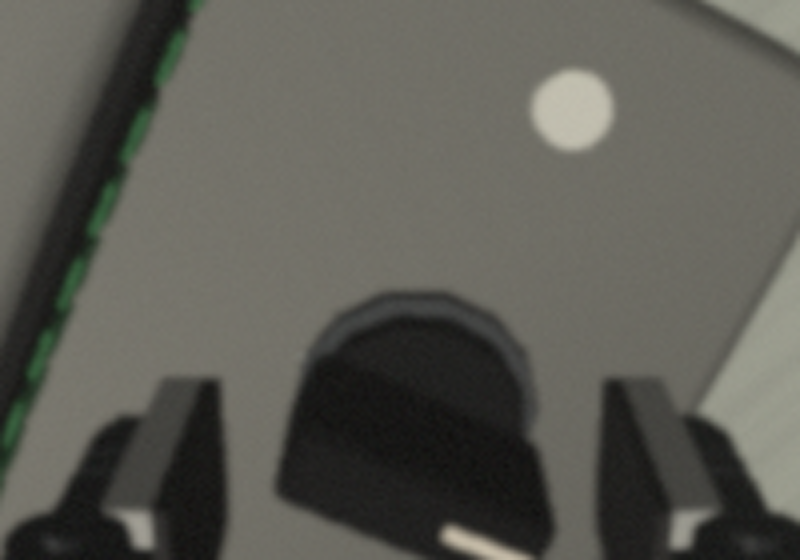

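The knob sprang back: its bar and pointer now lie skewed between the open jaws, pointer end at (490,540). I'll lift off straight and turn the tool back.

>>> move_arm(plan=[[0.55,0,-1,0,0],[0.55,0,-3,0,0],[0.55,0,-4,0,0],[0.55,0,-4,0,-10],[0.55,0,-4,0,-10],[0.55,0,-1,0,-10],[0.55,0,0,0,-10],[0.55,0,0,0,-10],[0.55,0,0,0,-10],[0.55,0,0,0,-10],[0.55,0,0,0,-10],[0.55,0,0,0,-10]])

```text
time_s: 9.3
tool_pos: [443.7, -326.1, 232.6]
tool_rot: [[0.736, 0.0, 0.677], [-0.677, -0.001, 0.736], [0.001, -1.0, -0.0]]
force: [-0.3, -0.5, 0.0]
grip_width: 46.8
```

```bash
python3 -c "
from h import *
from rig import sensors
o=sensors.get_obs();print(rel(o,[434,195,235],0),o['joint_pos'])";python3 snap.py wrist w8
```

```text
[[-36.01, -0.28, 37.67], ('yaw', np.float64(-42.64)), ('turn', np.float64(-42.64))] [ 0.61654125  0.48325028 -0.05037896  1.79582203  0.0315938   0.86274825
 -0.19290873]
```

View pics/w8.png

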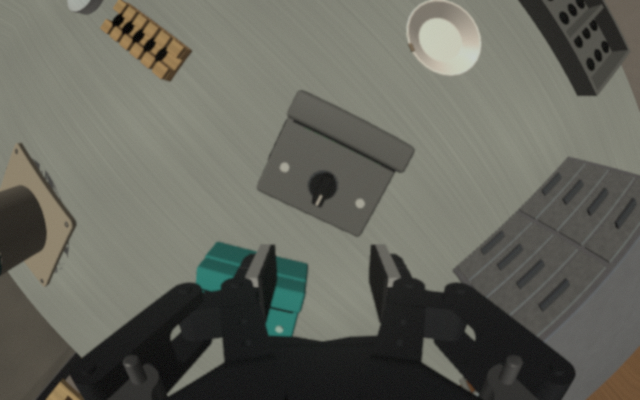

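The knob is back at rest, pointer (320,201) toward the front. Now travelling to the thick master.

>>> move_arm(plan=[[0.6,-2,0,2,0],[0.6,-3.2,0,3.35,0],[0.6,-3.2,0,3.35,0],[0.6,-3.2,0,3.35,0],[0.6,-3.2,0,3.35,0],[0.6,-3.2,0,3.35,0],[0.6,-3.2,0,3.35,0],[0.6,-3.2,0,3.35,0],[0.6,-3.2,0,3.35,0],[0.6,-3.2,0,3.35,0],[0.6,-3.2,0,3.35,0],[0.6,-2,0,2.17,0]])

```text
time_s: 10.85
tool_pos: [436.9, 197.5, 232.5]
tool_rot: [[0.732, 0.001, 0.682], [-0.682, 0.001, 0.732], [0.0, -1.0, 0.001]]
force: [0.5, 0.1, 0.1]
grip_width: 51.6
```

>>> move_arm(plan=[[0.6,0,0,0,-8],[0.6,0,0,0,-9],[0.6,0,0,0,-9],[0.6,0,0,0,-9],[0.6,0,0,0,-7.6],[0.6,0,0,0,0],[0.6,0,0,0,0]])

```text
time_s: 11.72
tool_pos: [437.2, 194.9, 232.1]
tool_rot: [[1.0, 0.0, 0.01], [-0.01, -0.0, 1.0], [0.0, -1.0, -0.0]]
force: [-0.0, 0.5, 0.4]
grip_width: 51.2
```

```bash
python3 snap.py wrist w9; python3 -c "
import pickle;from h import *
o,s=pickle.load(open('pics/w9.pkl','rb'));print(o['joint_pos'],proj(s,[434,241,125],True),proj(s,[434,241,45],True))"
```

```text
[-0.23071218  0.40026095 -0.33914207  1.97297344  0.18279959  0.79716966
 -0.68292236] [318.1 148.1] [319.2 141.3]
```

View pics/w9.png

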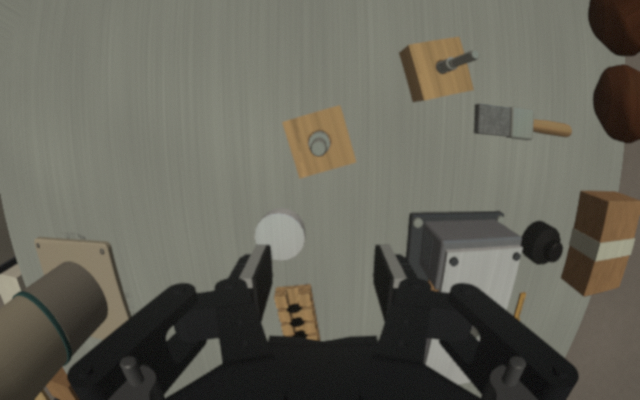

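Candidates are the stem at (319,145) in its block near the tin and the one at (448,66). A close crop compares the rod widths.

Run:
```python
from h import *; import pickle
o,s=pickle.load(open("pics/w9.pkl","rb"))
im=s["img"][:,:,::-1]
a=cv2.resize(im[95:185,275:365],None,fx=6,fy=6,interpolation=cv2.INTER_CUBIC)
b=cv2.resize(im[30:110,395:485],None,fx=4,fy=4,interpolation=cv2.INTER_CUBIC)
out=np.zeros((540,800,3),np.uint8); out[:,:540]=a; out[:320,540:800]=b[:,:260]
cv2.imwrite("pics/w9c.png",out)
```

```text
(no output)
```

View pics/w9c.png

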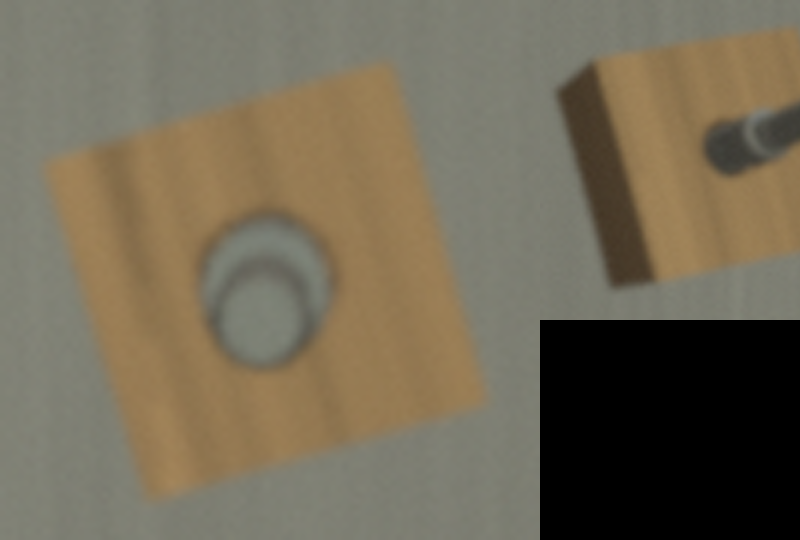

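Run:
```python
from h import *; import pickle
o,s=pickle.load(open("pics/w9.pkl","rb"))
g=lambda x,y:(275+(x+.5)/6-.5,95+(y+.5)/6-.5)
for p,z in [((262,320),125),((267,278),73),((266,275),73)]: print(pz(s,*g(*p),z,True))
print("blk",np.mean([pz(s,*g(*p),45,True) for p in [(43,158),(393,63),(487,403),(150,500)]],0))
print(rel(o,[435,241,232],0))
```

```text
[434.1 241.2 125. ]
[434.2 243.3  73. ]
[434.1 243.8  73. ]
blk [434.1   240.925  45.   ]
[[-0.27, 0.01, 4.61], ('yaw', np.float64(-0.55)), ('turn', np.float64(-0.55))]
```

>>> move_arm(plan=[[0.6,-0.1,0,1.5,-0.55],[0.6,-0.1,1.5,1.6,0],[0.6,-0.1,2.5,1.53,0],[0.6,0,2.5,0,0],[0.6,0,1.5,0,0],[0.6,0,0,0,0],[0.6,0,0,0,0]])

```text
time_s: 12.65
tool_pos: [434.6, 241.9, 152.6]
tool_rot: [[1.0, 0.001, -0.003], [0.003, 0.001, 1.0], [0.001, -1.0, 0.001]]
force: [0.3, 0.0, -0.1]
grip_width: 51.3
```

```bash
python3 snap.py wrist w10 220 150 200 140 4; python3 -c "
import pickle;from h import *
o,s=pickle.load(open('pics/w10.pkl','rb'));print(o['tool_pos'],(proj(s,[434.2,241.2,125],True)-[220,150])*4,rel(o,[434.2,241.2,82.],0))"
```

```text
[434.6348627  241.85776162 152.56910385] [407.6 360. ] [[-0.05, 7.06, -0.07], ('yaw', np.float64(0.19)), ('turn', np.float64(0.19))]
```

View pics/w10.png

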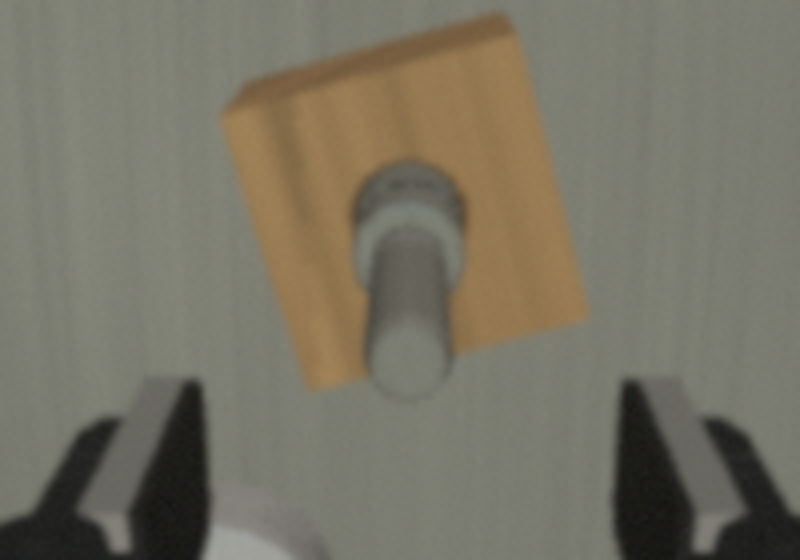

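The stem top is centred at (408,358), within 2 crop pixels of the prediction. Descending and closing.

>>> move_arm(plan=[[0.6,-0.03,1.5,-0.03,0],[0.6,0,2,-0.03,0],[0.6,0,2,0,0],[0.6,0,1.2,0,0],[0.6,0,0.36,0,0],[0.6,0,0,0,0],[0.6,0,0,0,0]])

```text
time_s: 13.58
tool_pos: [434.2, 241.1, 81.9]
tool_rot: [[1.0, 0.001, -0.003], [0.003, 0.001, 1.0], [0.001, -1.0, 0.001]]
force: [0.7, -0.4, 0.3]
grip_width: 51.5
```

```bash
python3 snap.py wrist w11 220 150 200 140 4
```

View pics/w11.png

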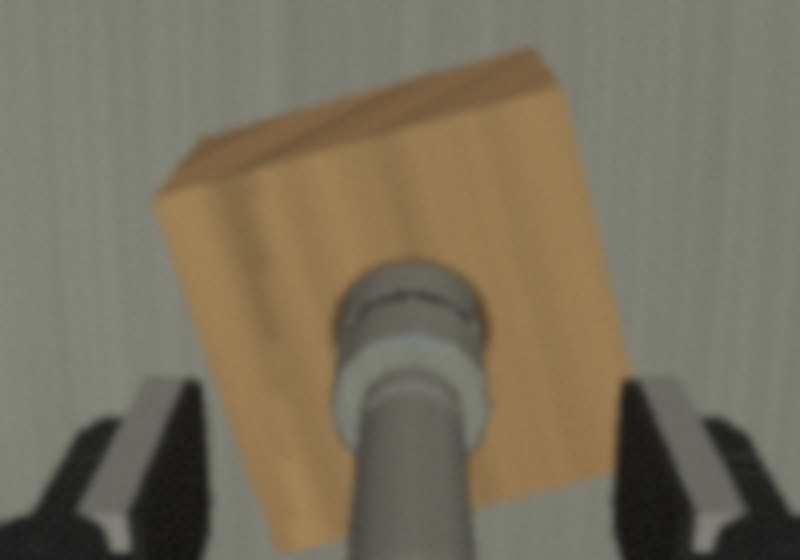

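The rod is centred at x≈411, with its dark groove visible at (412,297). Closing the grip.

>>> move_arm(plan=[[0,0,0,0,0],[0,0,0,0,0],[0,0,0,0,0],[0,0,0,0,0],[0,0,0,0,0],[0,0,0,0,0],[0,0,0,0,0],[0,0,0,0,0]])

```text
time_s: 14.62
tool_pos: [434.2, 240.9, 81.7]
tool_rot: [[1.0, 0.001, -0.003], [0.003, 0.0, 1.0], [0.001, -1.0, 0.0]]
force: [-0.8, -1.4, 6.5]
grip_width: 12.6
```

```bash
python3 snap.py wrist w12 220 150 200 140 4; python3 snap.py side sd12 240 200 120 130 4
```

```text
(no output)
```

View pics/w12.png

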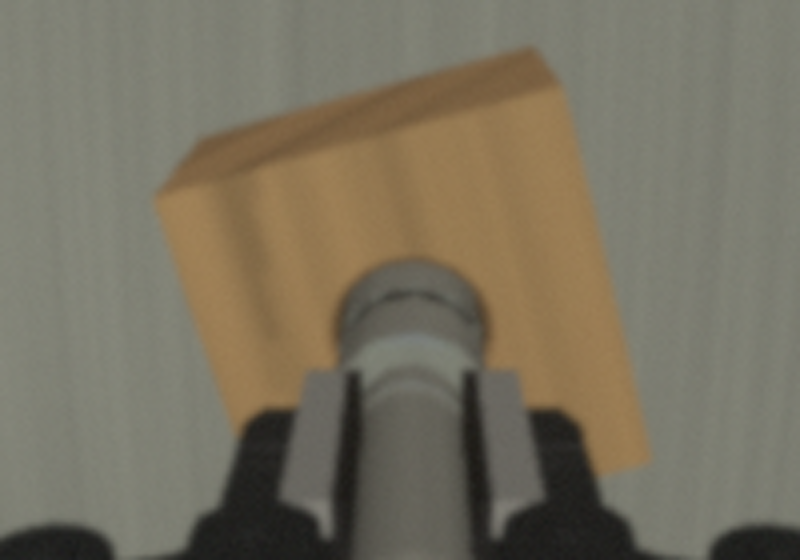

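View pics/sd12.png

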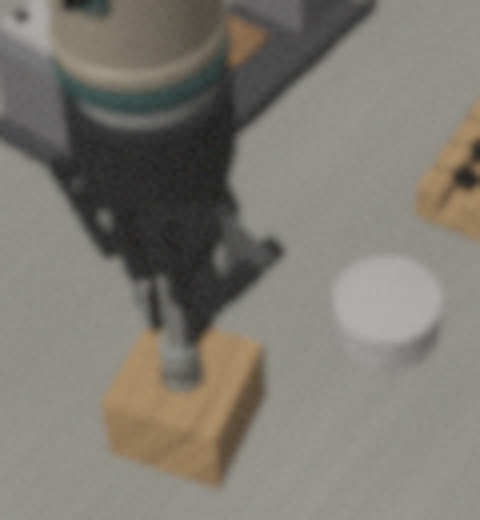

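The stem is gripped, and the small upward force is the pads swinging forward as they close. Lifting straight out.

>>> move_arm(plan=[[0,0,-0.5,0,0],[0,0,-1,0,0],[0,0,-1.5,0,0],[0,0,-1.5,0,0],[0,0,-2,0,0],[0,0,-2.5,0,0],[0,0,-2.5,0,0],[0,0,-1.5,0,0],[0,0,0,0,0],[0,0,0,0,0]])

```text
time_s: 15.98
tool_pos: [433.3, 240.4, 210.7]
tool_rot: [[1.0, -0.001, -0.003], [0.003, -0.001, 1.0], [-0.001, -1.0, -0.001]]
force: [-0.1, 0.1, -3.1]
grip_width: 12.4
```

```bash
python3 snap.py wrist w13 220 150 200 140 4; python3 snap.py side sd13 240 150 120 140 4; python3 -c "
import pickle;from h import *
o,s=pickle.load(open('pics/w13.pkl','rb'));print(o['joint_pos'],o['force'],o['moment'],rel(o,[617.5,25.5,212],0))"
```

```text
[-0.32211254  0.45471764 -0.33985572  1.95545054  0.21257034  0.76703463
 -0.78060836] [-0.07479915  0.05903689 -3.1392871 ] [ 0.06038324 -0.04124865 -0.01960951] [[18.34, -0.13, -21.55], ('yaw', np.float64(0.2)), ('turn', np.float64(0.2))]
```

View pics/w13.png

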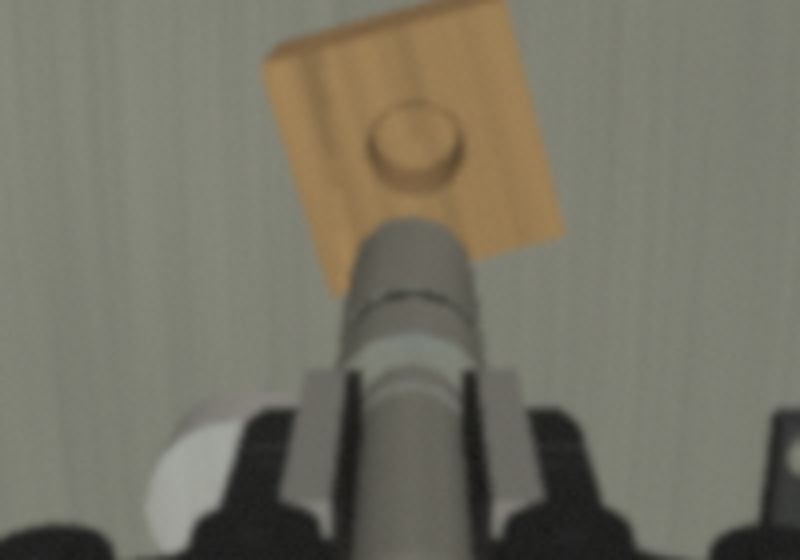

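View pics/sd13.png

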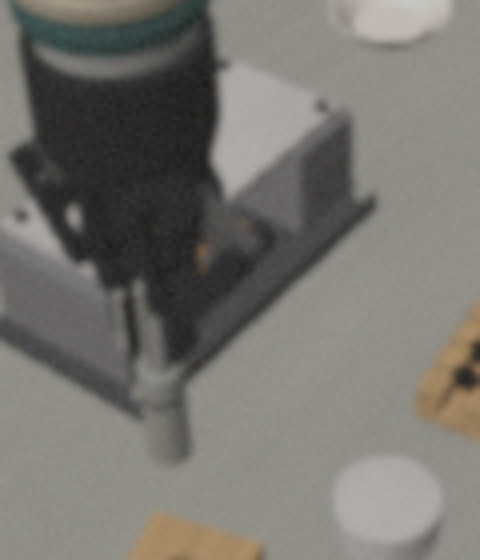

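The rod is out, upright and unslipped: groove at (412,295), as before the lift. Moving above the bush.

>>> move_arm(plan=[[0,0.8,0,-1,0],[0,1.8,0,-2.1,0],[0,2.3,0,-2.7,0],[0,2.3,0,-2.7,0],[0,2.3,0,-2.7,0],[0,2.3,0,-2.7,0],[0,2.3,0,-2.7,0],[0,2,0,-2.4,0],[0,1.5,0,-1.7,0],[0,0.74,0,-0.85,0],[0,0,0,0,0],[0,0,0,0,0]])

```text
time_s: 17.58
tool_pos: [617.2, 27.1, 211.2]
tool_rot: [[1.0, -0.001, -0.005], [0.005, 0.001, 1.0], [-0.001, -1.0, 0.001]]
force: [-0.3, 0.7, -2.3]
grip_width: 12.7
```

```bash
python3 snap.py wrist w14 220 120 200 140 4; python3 snap.py side sd14 230 110 130 110 5;  python3 snap.py scene sc14 255 155 100 90 6; python3 -c "
import pickle;from h import *
o,s=pickle.load(open('pics/w14.pkl','rb'));T=np.array(o['tool_rot']);p=np.array(o['tool_pos']);print(o['joint_pos'],o['force'],o['moment'])
for n,q in dict(tipfar=(0,69,11),tipL=(-11,69,0),tipR=(11,69,0),grfar=(0,27,11),grL=(-11,27,0),grR=(11,27,0)).items(): print(n,(proj(s,p+T@np.array(q,float),True)-[220,120])*4)
"
```

```text
[ 0.10630943  0.61863061 -0.31849158  1.62715141  0.22685003  0.93328247
 -0.28780468] [-0.27266324  0.656433   -2.26719015] [ 0.05141262 -0.00573176  0.00435452]
tipfar [410.8 330.4]
tipL [349.6 389.2]
tipR [472.  389.2]
grfar [410.8 406.8]
grL [336.4 476.8]
grR [485.2 477.2]
```

View pics/w14.png

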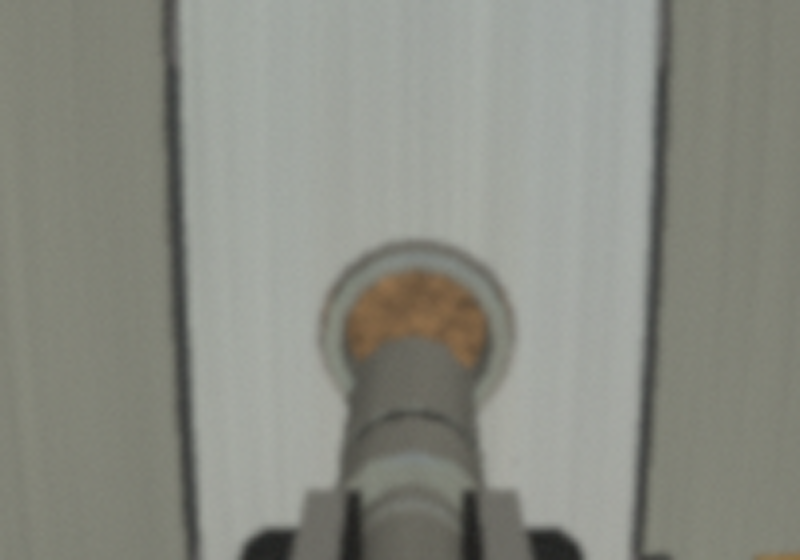

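View pics/sd14.png

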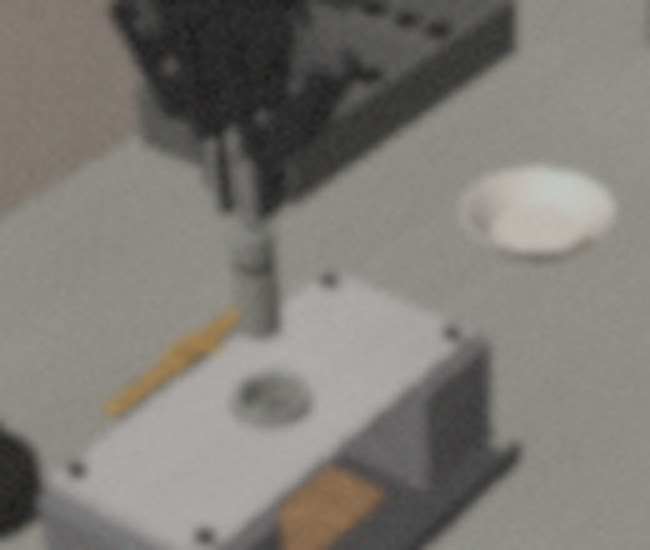

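View pics/sc14.png

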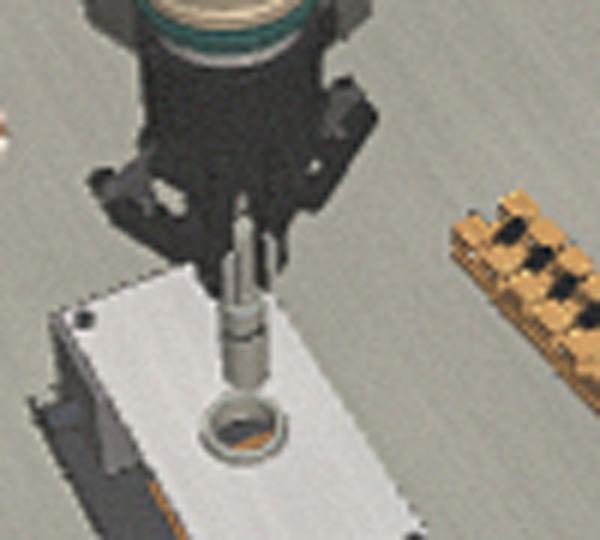

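Above the bush all views show a gap. In the wrist view the bush centre is at x≈417 and the rod tip at x≈416. Now I'll quantify the relative offset per camera by overlaying the models.

```bash
cat > ov.py <<'E'
import sys,pickle
from h import *
def circ(s,c,r,fish): return np.array([proj(s,[c[0]+r*np.cos(a),c[1]+r*np.sin(a),c[2]],fish) for a in np.linspace(0,2*np.pi,73)])
def draw(tag,fish,x0,y0,w,h,k,items,out):
    o,s=pickle.load(open(f"pics/{tag}.pkl","rb")); im=s["img"][:,:,::-1]
    im=cv2.resize(im[y0:y0+h,x0:x0+w],None,fx=k,fy=k,interpolation=cv2.INTER_CUBIC)
    for c,r,col in items:
        P=((circ(s,c,r,fish)-[x0,y0]+.5)*k-.5)
        cv2.polylines(im,[np.round(P*8).astype(int)],True,col,1,cv2.LINE_AA,3)
    cv2.imwrite(out,im)
E
python3 - <<'E'
from ov import *
# rod assumed axis at tcp, bush guess
b=(617.5,25.5)
for tag,f,v in [("w14",1,(280,160,90,75,8)),("sd14",0,(255,140,60,65,9)),("sc14",0,(275,190,40,45,12))]:
    o,s=pickle.load(open(f"pics/{tag}.pkl","rb")); p=o["tool_pos"]; zt=p[2]-69
    G=(0,255,0);Rr=(0,0,255);Y=(0,255,255)
    draw(tag,f,*v,[((*b,100),20.5,G),((*b,100),16,G),((p[0],p[1],zt),11,Rr),((p[0],p[1],zt+42),11,Y)],f"pics/ov_{tag}.png")
E
```

```text
(no output)
```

View pics/ov_w14.png

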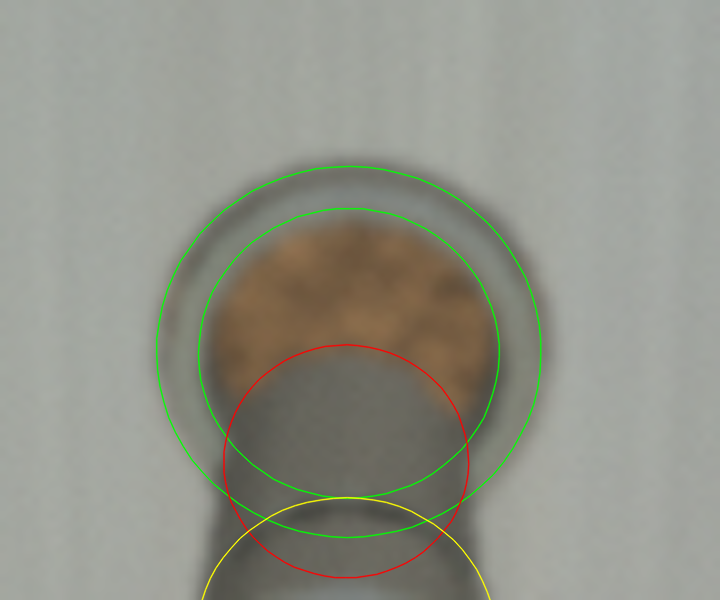

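View pics/ov_sd14.png

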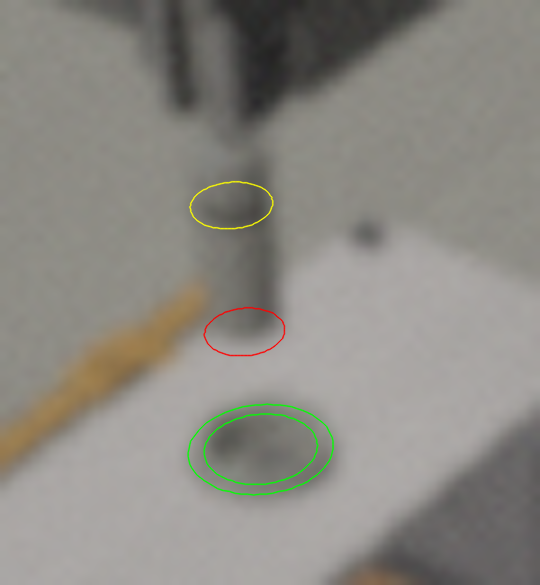

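View pics/ov_sc14.png

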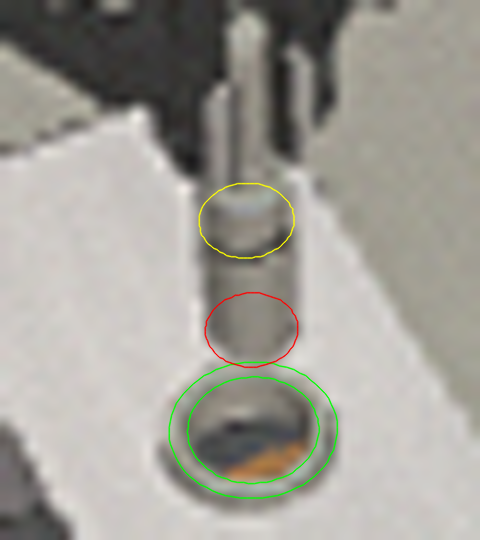

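Estimates agree to about 1 mm against 5 mm of clearance. I'll lower the tip to just above the bush, where parallax vanishes, and compare directly.

>>> move_arm(plan=[[0,0.05,1,0,0],[0,0,1,0,0],[0,0,1,0,0],[0,0,0.6,0,0],[0,0,0,0,0],[0,0,0,0,0],[0,0,0,0,0]])

```text
time_s: 18.6
tool_pos: [618.8, 26.0, 175.8]
tool_rot: [[1.0, 0.001, -0.003], [0.003, 0.0, 1.0], [0.001, -1.0, 0.0]]
force: [0.6, -0.4, -2.5]
grip_width: 12.6
```

```bash
python3 snap.py wrist w15 280 160 90 75 8; python3 snap.py side sd15 255 140 60 65 9;  python3 snap.py scene sc15 275 190 40 45 12
python3 - <<'E'
from ov import *
b=(618.0,26)
for tag,f,v in [("w15",1,(280,160,90,75,8)),("sd15",0,(255,140,60,65,9)),("sc15",0,(275,190,40,45,12))]:
    o,s=pickle.load(open(f"pics/{tag}.pkl","rb")); p=o["tool_pos"]; zt=p[2]-69
    print(p,o["tool_rot"].tolist() if f else "")
    G=(0,255,0);Rr=(0,0,255);Y=(0,255,255)
    draw(tag,f,*v,[((*b,100),20.5,G),((*b,100),16,G),((p[0],p[1],zt),11,Rr),((p[0],p[1],zt+42),11,Y)],f"pics/ov_{tag}.png")
a=cv2.imread("pics/w15.png");b=cv2.imread("pics/ov_w15.png")
E
```

```text
[618.844574    25.99830547 175.76626907] [[0.9999937467926104, 0.000948131434410739, -0.0034069667535817205], [0.00340690202981126, 6.987128508947404e-05, 0.9999941940514268], [0.0009483639787538531, -0.9999995480822912, 6.664065726143463e-05]]
[618.75064534  25.9949812  175.71964487] 
[618.69185694  26.00124781 175.66116183]
```

View pics/w15.png

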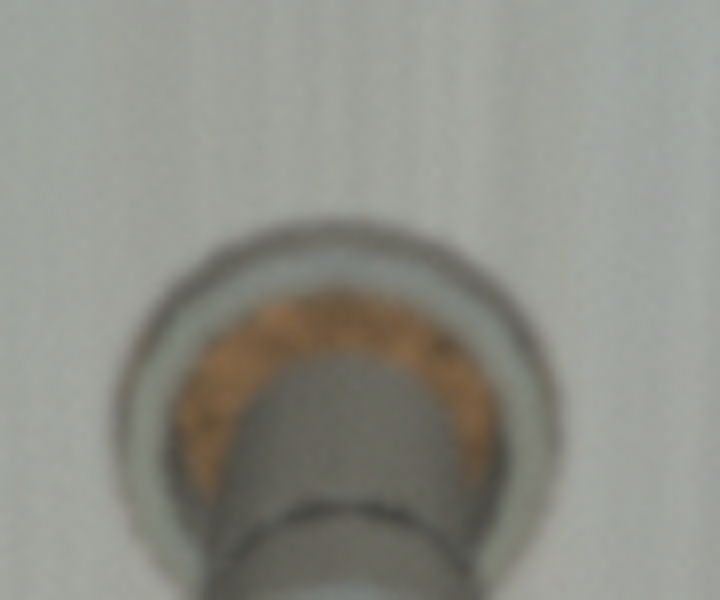

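View pics/ov_w15.png

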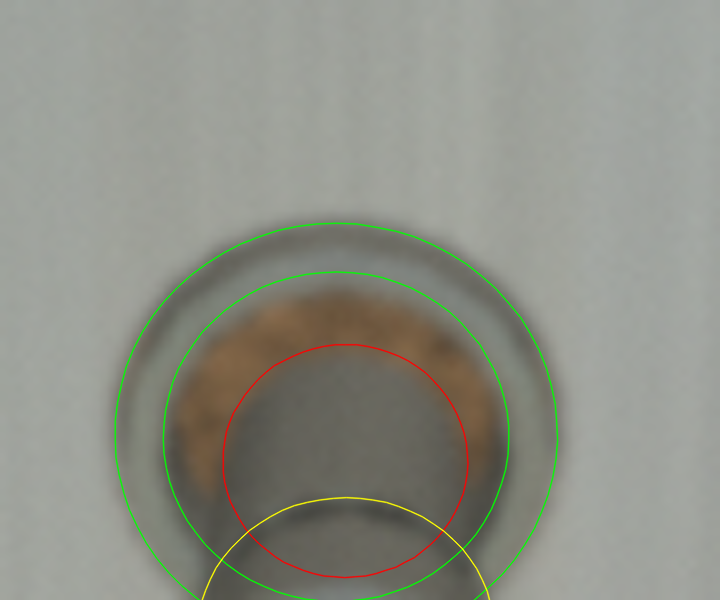

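View pics/ov_sd15.png

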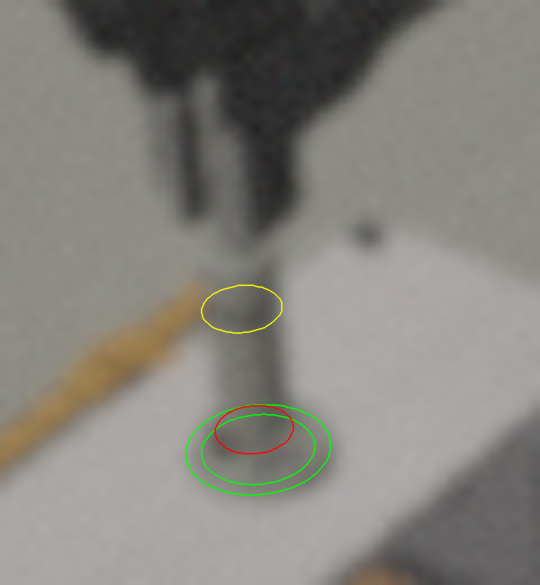

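View pics/ov_sc15.png

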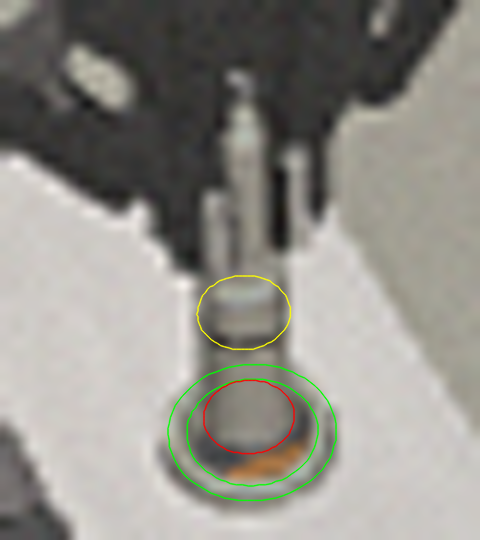

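Run:
```python
from ov import *
for tag in("sc15","sd15","w15"):
    o,s=pickle.load(open(f"pics/{tag}.pkl","rb")); f=tag[0]=="w"
    K,R,t=cal(s); c=-R.T@t; print(tag,"cam",c.round(), "right axis",R[0].round(2))
    g=s["img"].astype(float).mean(2)
    P=np.array([618,26,100.])
    print(" px per mm x,y,z:",[(proj(s,P+5*e,f)-proj(s,P-5*e,f))/10 for e in np.eye(3)], proj(s,P,f),proj(s,P+[0,0,20],f))
    if tag=="sc15":
        for r in range(214,236): print(r,g[r,284:308].astype(int))
    if tag=="sd15":
        for r in range(172,200): print(r,g[r,270:298].astype(int))
```

```text
sc15 cam [ 924.  718. 1142.] right axis [-0.89  0.46 -0.  ]
 px per mm x,y,z: [array([-0.31,  0.12]), array([0.15, 0.24]), array([-0.01, -0.2 ])] [295.5 225.5] [295.3 221.4]
214 [202 201 205 203 205 201 210 131 119 163 164 167 170 152 106 195 206 202
 204 203 205 201 199 154]
215 [204 201 204 204 202 204 214 152 101 119 143 143 134 122 100 197 204 204
 202 202 205 201 202 188]
216 [201 200 206 202 205 205 217 126  96 117 131 135 134 131 116 202 208 199
 207 203 207 199 201 209]
217 [202 202 202 205 207 203 217 133  80 117 136 141 137 129  96 198 213 204
 204 205 199 207 204 203]
218 [202 198 202 204 207 206 217 153  77  48  94  81  77  73 102 203 208 203
 206 204 209 201 200 204]
219 [203 200 204 201 206 206 211 151 101 115 111 108 138 140 114 204 212 204
 203 205 204 205 205 198]
220 [203 204 202 202 206 210 216 156 100 111 131 137 137 135 117 164 203 212
 203 206 206 203 203 204]
221 [205 199 200 198 206 211 219 141  93 111 130 135 137 132 115 145 180 201
 207 204 206 200 203 204]
222 [204 204 202 204 204 211 169 140 100 112 127 137 134 132 115 126 156 186
 205 205 204 207 203 203]
[... 4303 characters left out ...]
146 141 142 141 144 148
 153 158 163 168 170 168 170 169 169 169]
196 [169 167 170 167 166 165 168 167 165 163 161 160 159 155 155 156 159 164
 165 166 167 167 170 168 168 168 167 166]
197 [167 167 166 167 167 165 166 166 167 168 165 165 165 163 165 165 165 167
 165 168 168 169 168 167 168 167 167 160]
198 [167 167 166 167 165 167 166 166 167 165 168 166 165 166 168 165 167 167
 168 169 169 169 167 167 166 165 162 153]
199 [165 166 165 164 167 168 167 164 167 167 164 166 165 166 167 168 164 168
 168 169 167 168 167 166 167 163 152 135]
w15 cam [618.  95. 319.] right axis [1. 0. 0.]
 px per mm x,y,z: [array([1.36, 0.  ]), array([ 0.  , -1.29]), array([0.  , 0.41])] [321.5 214.5] [321.4 223.4]
```

Run:
```python
import numpy as np
A=np.array([[-.31,.15,0],[.12,.24,-.2],[-.3,-.26,-.04],[-.14,.2,-.3],[1.36,0,0],[0,-1.29,.41]])
b=np.array([.22,.1,-.38,-.3,.25,1.4])
w=np.array([1,1,1,1,1,.6])/np.array([.25,.25,.25,.35,.3,.5])
x,*_=np.linalg.lstsq(A*w[:,None],b*w,rcond=None);C=np.linalg.inv((A*w[:,None]).T@(A*w[:,None]))
print(x,np.sqrt(np.diag(C)),A@x-b)
```

```text
[0.19394478 0.30093996 1.22558018] [0.20571188 0.58114205 1.02069085] [-0.23498189 -0.24961707  0.19454897 -0.03463833  0.0137649  -1.28572468]
```

Combining the three views, the rod is about +1.0 mm in x and +0.3 mm in y off the bush axis, well inside the clearance. Correcting x, then lowering slowly.

>>> move_arm(plan=[[0,-0.1,0,0,0],[0,0,0,0,0],[0,0,0.6,0,0],[0,0,0.8,0,0],[0,0,0.8,0,0],[0,0,0.8,0,0],[0,0,0.6,0,0],[0,0,0.4,0,0],[0,0,0,0,0],[0,0,0,0,0]])

```text
time_s: 20.0
tool_pos: [617.7, 26.0, 135.6]
tool_rot: [[1.0, 0.001, -0.003], [0.003, 0.0, 1.0], [0.001, -1.0, 0.0]]
force: [1.3, -1.3, -3.4]
grip_width: 12.4
```

```bash
python3 snap.py wrist w16 270 170 110 85 7; python3 snap.py side sd16 255 140 60 65 9;  python3 snap.py scene sc16 275 190 40 45 12; python3 -c "
import pickle;o,s=pickle.load(open('pics/w16.pkl','rb'));print(o['tool_pos'],o['force'],o['moment'])"
```

```text
[617.72987117  26.022166   135.60054633] [ 1.267586   -1.26101439 -3.39369007] [-0.00081256 -0.03756173  0.00975492]
```

View pics/w16.png

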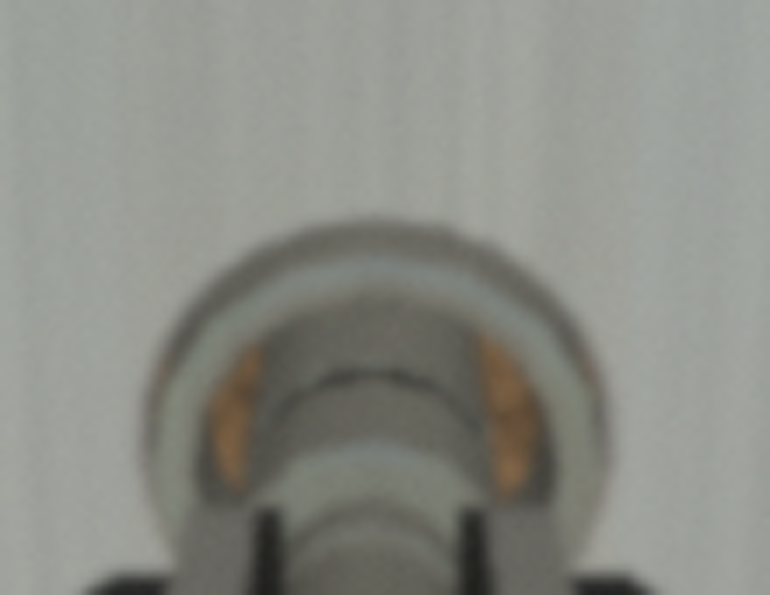

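View pics/sd16.png

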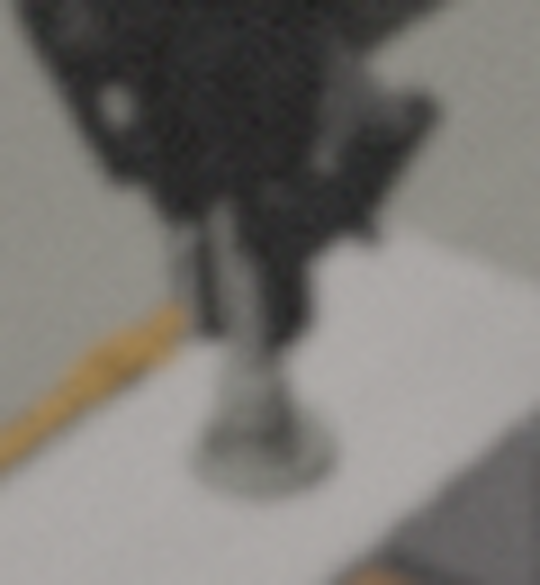

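View pics/sc16.png

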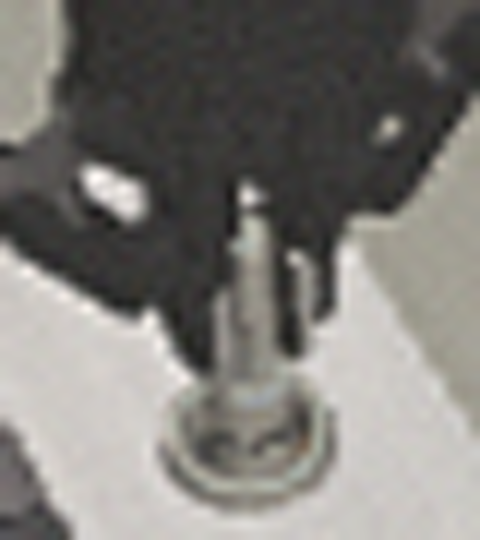

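Run:
```python
from ov import *
o,s=pickle.load(open("pics/w16.pkl","rb")); p=o["tool_pos"]
q=lambda P:((proj(s,P,True)-[270,170]+.5)*7-.5).round(1)
for b in [(618,26)]:
    for r,z in((20.5,100),(20.5,94),(16,100)): print("bush r",r,z,"far",q((b[0],b[1]+r,z)),"L",q((b[0]-r,b[1],z)),"R",q((b[0]+r,b[1],z)))
for z in (27,28.5,25.5,28,29): print("rod",z,q((p[0],p[1]+11,p[2]-z)),q((p[0]-11,p[1],p[2]-z)),q((p[0]+11,p[1],p[2]-z)))
print("shoulder far r11",q((p[0],p[1]+11,p[2]-9)),"final groove",q((618,26+11,100)))
```

```text
bush r 20.5 100 far [376.1 227. ] L [143.  449.6] R [606.4 451.7]
bush r 20.5 94 far [376.1 208.8] L [149.3 426.5] R [600.1 427.9]
bush r 16 100 far [376.1 277.4] L [193.4 450.3] R [556.  451.7]
rod 27 [372.6 364.9] [241.7 487.4] [502.1 488.1]
rod 28.5 [372.6 358.6] [242.4 480.4] [501.4 481.8]
rod 25.5 [372.6 370.5] [240.3 493.7] [502.8 495.1]
rod 28 [372.6 360.7] [242.4 482.5] [501.4 483.9]
rod 29 [372.6 357.2] [243.1 478.3] [500.7 479.7]
shoulder far r11 [372.6 441.9] final groove [375.4 332.7]
```

In the wrist view the bore spans x 200–555 and the rod 253–487, so the rod sits about 0.6 mm toward −x. In y and height it matches the prediction, with the same small camera bias on rod and bush. A small correction, then the final lowering.

>>> move_arm(plan=[[0,0.05,0,0,0],[0,0,0.3,0,0],[0,0,0.3,0,0],[0,0,0.2,0,0],[0,0,0.05,0,0],[0,0,0,0,0],[0,0,0,0,0],[0,0,0,0,0],[0,0,0,0,0]])

```text
time_s: 21.28
tool_pos: [618.0, 26.0, 126.9]
tool_rot: [[1.0, 0.0, -0.003], [0.003, 0.0, 1.0], [0.0, -1.0, 0.0]]
force: [-0.0, 0.8, -2.1]
grip_width: 12.4
```

```bash
python3 snap.py wrist w17 270 170 110 85 7; python3 snap.py side sd17 255 160 60 45 12;  python3 snap.py scene sc17 280 205 30 32 18
python3 - <<'E'
from ov import *
for i in range(1):
    o,s=pickle.load(open("pics/w17.pkl","rb")); p=o["tool_pos"];print(p,o["force"],o["moment"])
    q=lambda P:((proj(s,P,True)-[270,170]+.5)*7-.5).round(1)
    for r,z in((20.5,94),(20.5,100),(16,100),(11,100)): print(r,z,"far",q((618,26+r,z)),"L",q((618-r,26,z)),"R",q((618+r,26,z)))
E
```

```text
[618.02663893  25.98278561 126.90890539] [-0.02394298  0.83418157 -2.10233604] [ 0.00373631 -0.04795826 -0.05573171]
20.5 94 far [372.6 234.7] L [136.7 460.1] R [606.4 462.2]
20.5 100 far [372.6 254.3] L [129. 486.] R [614.1 488.1]
16 100 far [372.6 306.8] L [182.2 486.7] R [560.9 488.1]
11 100 far [371.9 364.9] L [241.  487.4] R [502.1 488.1]
```

View pics/w17.png

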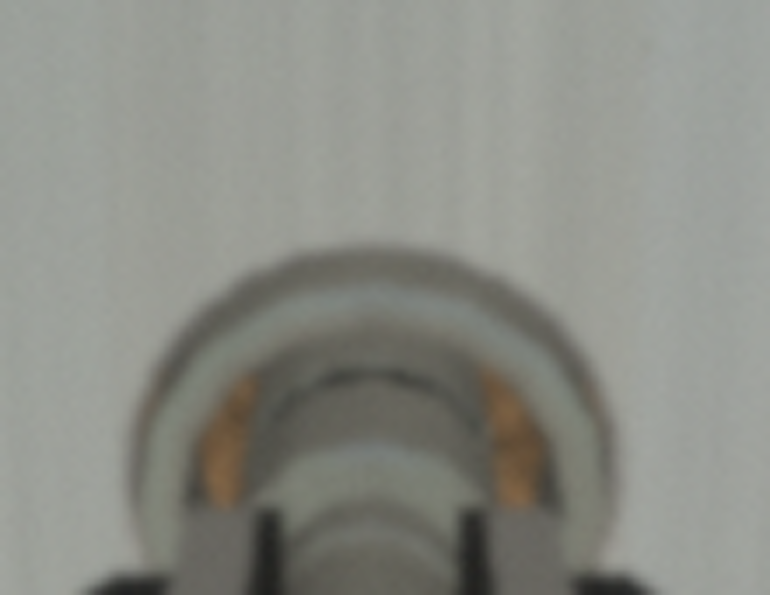

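View pics/sd17.png

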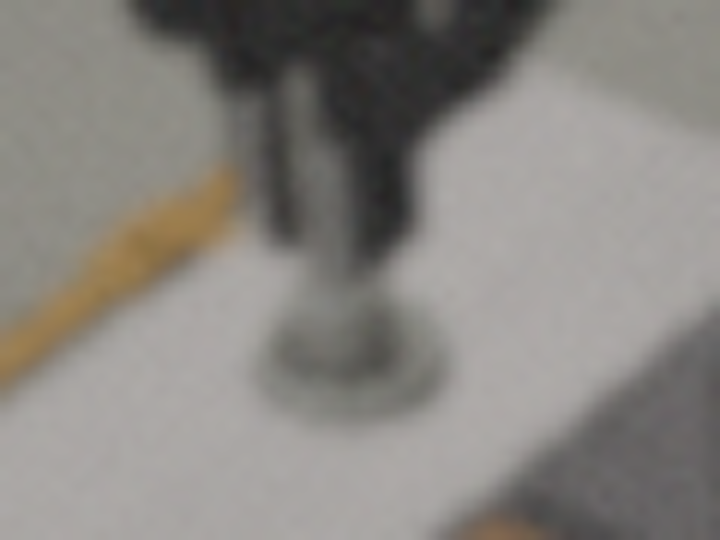

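View pics/sc17.png

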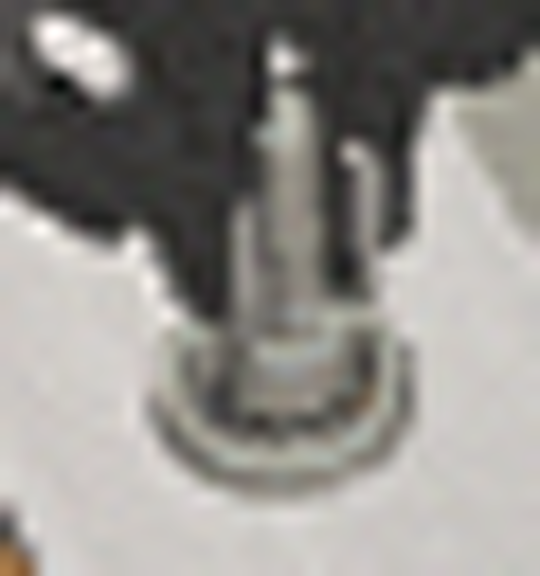

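Run:
```python
from ov import *
o,s=pickle.load(open("pics/sc17.pkl","rb"));g=s["img"].astype(float).mean(2)
print("col",list(range(286,306)))
for r in range(218,235): print(r,g[r,286:306].astype(int))
p=o["tool_pos"]
b=(618,26,100);G=(0,255,0);Rr=(0,0,255);Y=(0,255,255)
draw("sc17",0,280,205,30,32,18,[((*b[:2],100),20.5,G),((*b[:2],100),16,G),((p[0],p[1],100),11,Y),((p[0],p[1],118),11,Rr),((p[0],p[1],118),7,Rr)],"pics/ov_sc17.png")
draw("sd17",0,255,160,60,45,12,[((*b[:2],100),20.5,G),((*b[:2],100),16,G),((p[0],p[1],100),11,Y),((p[0],p[1],118),11,Rr)],"pics/ov_sd17.png")
```

```text
col [286, 287, 288, 289, 290, 291, 292, 293, 294, 295, 296, 297, 298, 299, 300, 301, 302, 303, 304, 305]
218 [125 223 125  49  56  56  58 142  98 128 143 123  53  78 136  84 155 204
 204 206]
219 [213 223 156  70  47  48  57 145 100 101 135 110  49  47 132 193 212 212
 201 204]
220 [202 209 228 111  44  49  56 144 120 109 132 121  55  49 127 187 206 205
 206 206]
221 [204 201 220 145  73  46  57 138 120 104 135 133 102  91 116 200 206 204
 206 202]
222 [203 202 213 228 137  59  67 119 115 114 153 154 169 159 166 186 205 206
 203 201]
223 [202 202 208 170 173 143 100 119 114 103 129 137 162 123 113 157 201 207
 204 203]
224 [209 204 191 169 128 132  98  96 159 162 163 166 153 106  81 159 137 197
 201 201]
225 [208 206 192 169 104 127  90 101 130 150 152 140 127 100  68 159 134 195
 203 201]
226 [209 209 180 168 118  96  66 105 123 132 135 136 124 106  91 158 112 195
 202 202]
227 [204 213 142 155 136  89  65 107 127 134 136 141  86  78 116 164 107 194
 204 203]
228 [208 214 154 113 161 116  78  78  56  94  84  74 103 114 165 134 133 194
 205 202]
229 [201 205 197 106 121 160 147 118 120 105 143 139 141 170 155 117 176 202
 199 200]
230 [203 202 211 175 110 114 163 177 168 166 171 174 169 136 124 150 202 195
 202 199]
231 [201 203 208 213 188 128 118 118 126 137 130 127 137 164 184 202 203 200
 197 200]
232 [203 199 201 206 209 212 191 158 150 152 151 169 180 204 208 203 199 202
 199 196]
233 [200 203 202 203 207 205 205 206 203 211 212 209 202 202 200 198 196 199
 195 195]
234 [201 201 199 199 202 205 205 204 199 206 208 201 200 198 196 198 198 196
 201 197]
```

View pics/ov_sc17.png

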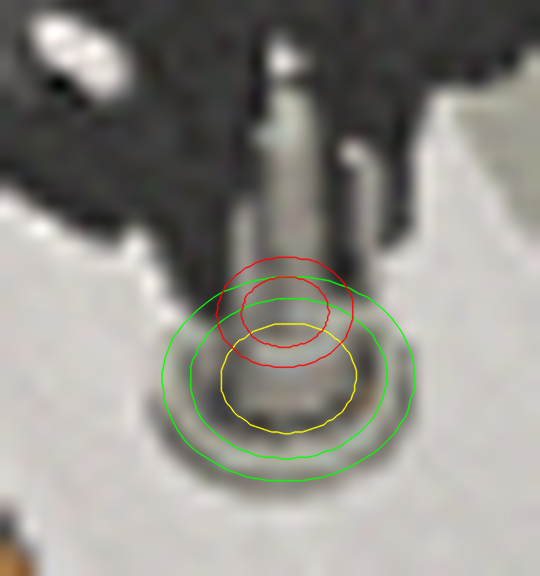

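View pics/ov_sd17.png

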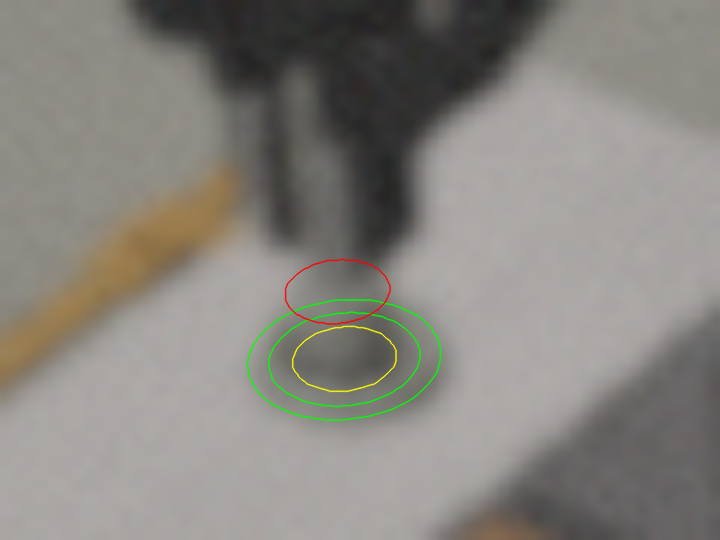

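Groove and bush are displaced by the same camera bias in the wrist view (+10 px each). In the scene view both are off by about −0.7 px, so the groove is level with the bush top. A last +0.4 mm in x, then settle and check.

>>> move_arm(plan=[[0,0.04,0,0,0],[0,0,0,0,0],[0,0,0,0,0],[0,0,0,0,0],[0,0,0,0,0],[0,0,0,0,0]])

```text
time_s: 22.18
tool_pos: [618.4, 26.0, 126.8]
tool_rot: [[1.0, 0.0, -0.003], [0.003, -0.0, 1.0], [0.0, -1.0, -0.0]]
force: [0.4, 0.8, -2.2]
grip_width: 12.9
```

```bash
python3 snap.py wrist w18 270 170 110 85 7; python3 snap.py scene sc18; python3 -c "
import pickle;o,s=pickle.load(open('pics/w18.pkl','rb'));print(o['tool_pos'],o['force'],o['moment'],abs(o['dq']).max())"
```

```text
[618.3961915   25.96427779 126.82859347] [ 0.44609038  0.77204088 -2.21212793] [ 0.01111288 -0.03404218  0.0115682 ] 0.0015012138451996637
```

View pics/w18.png

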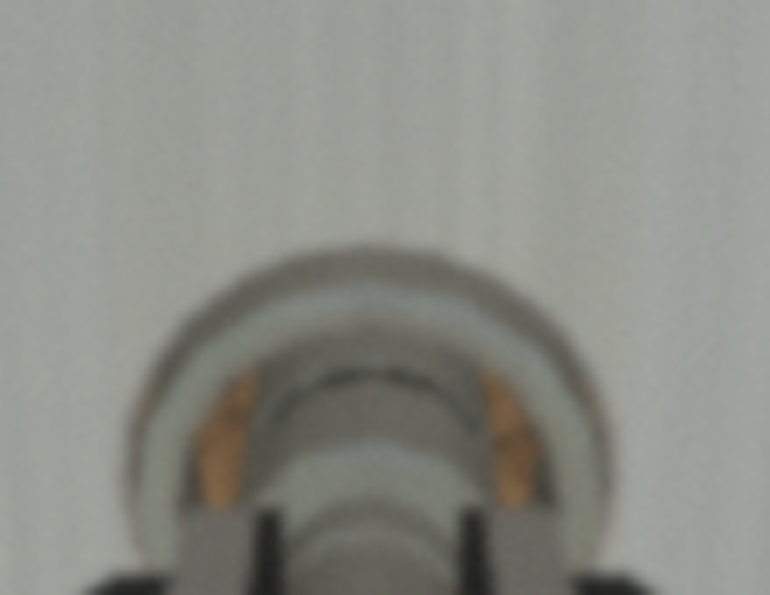

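View pics/sc18.png

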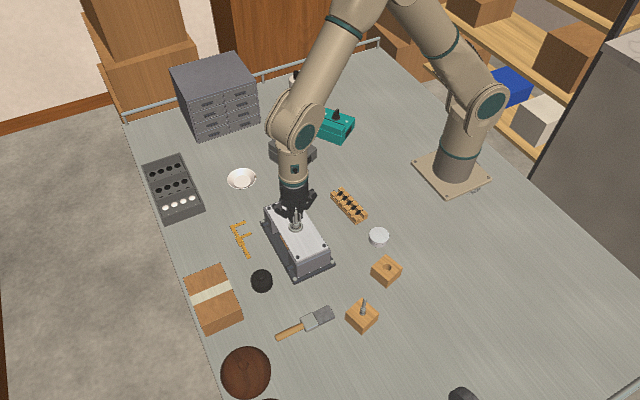

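The orange gaps on both sides of the rod are now equal (197–252 and 487–543), the arm is still, and nothing else has moved. Handing in.

```bash
python3 -c "
from rig import robot; print(robot.finish_job())"
```

```text
the job is handed in; nothing more can be done
None
```

I turned the grey controller's zero knob clockwise to its stop, held it for about 0.9 s and let go. The next wrist pictures showed it sprung back to rest. I then lifted the thick master out of its block by the stem and lowered it into the guide bush. The job was handed in after about 22 s, with the rod still held there.

**Last checks:**
- **Stop:** the twisting moment jumped from 0.18 to 1.14 N m when the knob reached the stop.
- **Centring:** the gaps left and right of the rod in the wrist view were equal (55 and 56 crop px). Front to back I could only judge to about 0.5–1 mm, against 5 mm of clearance all round.
- **Height:** the measured arm height (TCP at 126.8 mm) puts the groove at about 99.8 mm, against the bush top at 100 mm. The wrist and scene views agree.
- **Contact:** the wrist force during lowering was just the rod's weight plus about 1 N of noise, so I saw no sign of the rod touching the gauge.
- **Other things:** nothing else had moved in the last scene picture.

**Disagreements:** the wrist camera showed both rod and bush about 1 mm off from where the calibration put them. I therefore centred by the rod's position relative to the bush in the picture. The side view was too blurred to confirm better than about 1 mm.

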